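Hang the tube carrier on the bench mixer and set its speed wheel

TASK

Get the bench tube mixer ready for a run: hook the aluminium tube carrier's two tabs into the slots of the mixer's upright and push it down until it locks fully home, then let go of it. After that, with a fingertip, roll the edge of the knurled speed wheel until the pointer stands at the long mark on its scale. Do not knock over or shift anything else on the bench.

Things in the scene. Friction and masses are not known exactly. Their poses are not given: they have to be found in the camera images.
- mixer: fixed bench tube mixer. Origin on the bench under the middle of its upright's front face; x points into the machine (from upright to housing), y along the upright's width, z up. White housing x 16 to 181, y -110 to 110, 75 tall. Steel upright in front: plate 120 wide (y), x 0 to 5, top at z 160. Its front face looks to -x, roughly the robot's left
- slot_seat (a point): on the upright's front face midway between its two slots, at their lower edges (115 above the bench); mixer axes. Slots at y +28 and -28, each 12 wide, 28 tall (z 115 to 143). Behind them a sloped spring strip resists the carrier's lips as they come down: the last 10 mm need a push of about 5 to 15 N; then it stays home
- wheel_crown (a point): topmost point of the speed wheel, fixed to the mixer, 88 behind the upright's front face, 91 above the bench (16 above the housing's top); mixer axes. The wheel is a knurled rubber disc, radius 28, 14 thick, axle along the mixer's x at 63 above the bench; only its upper edge stands out of the housing
- speed_wheel (a joint): angle of the speed wheel, rad; grows as the crown is rolled towards the mixer's +y. One click is 15 degrees (0.262 rad); stops at 0 and 8 clicks. It starts from 0 to 2 clicks. The long mark is 6 clicks (1.571). A click takes about 2 to 3 N along the edge (press 5 N or so, or the tip slips); left between clicks it springs to the nearest one
- pointer_tip (a point): tip of the black index hand, 3 wide, 10 long, fixed to the wheel's axle: it sweeps over a white half-drum scale (radius 46 about the axle, 126 to 160 behind the upright's front face, top 109 above the bench) from 60 degrees on the -y side (0 clicks) to 60 on the +y side (8 clicks), 15 a click. Looks only: it cannot be pushed
- long_mark (a point): where the hand's tip stands at 6 clicks, 30 degrees past the drum's top on the +y side: the seventh of nine black marks, 15 degrees apart, counted from -y; it is 26 long, the others 10
- carrier: loose aluminium tube carrier, about 0.25 kg, standing on the tray. Origin: centre of its shelf's underside; x towards its tabs, y along its width, z up. Shelf 90 (x) x 110 (y) x 8. Back plate x 40 to 45, 90 wide, 85 tall. Grip rib in the middle, 12 thick (y -6 to 6), x -30 to 40, up to z 75: grasp it across y from above near x 0
- carrier_seat (a point): on the carrier's back face (x 45) midway between its two hooked tabs (y +28, -28; 7 wide), at the necks' undersides (z 62); carrier axes. Neck x 45 to 52.5, z 62 to 70; lip x 52.5 to 57.5, from z 70 down to z 50.5. Slide in with the lips a few mm above the slots' lower edges until the back meets the upright, then down: it meets slot_seat when locked (up to 3 play along x)
- tray: fixed flat steel tray 250 (x) x 230 (y) x 6 thick; origin at the centre of its underside; the carrier stands on it at 6 above the bench
- bottle: bystander: white round bottle, 60 diameter, 130 tall, standing on the tray; origin at the centre of its underside, z up
- jar: bystander: amber glass jar, 44 diameter, 60 tall, standing on the tray; origin at the centre of its underside
- cuvette_box: bystander: small clear box 50 x 35 x 30 tall on the tray; origin at the centre of its underside
- tube_block: bystander: orange tube block 120 (its x) x 70 (y) x 35 tall on the bench; origin at the centre of its underside
- beaker: bystander: glass beaker, 70 diameter, 90 tall; origin at the centre of its underside
- tip_box: bystander: blue pipette-tip box with clear lid, 122 (its x) x 87 (y) x 62 tall; origin at the centre of its underside
- wash_bottle: bystander: white bottle with a red cap, 56 diameter, 150 tall; origin at the centre of its underside
- stain_jar: bystander: small amber jar, 34 diameter, 35 tall, standing on the mixer's housing (75 above the bench); origin at the centre of its underside

How it is judged:
On the way, in this order (a step that is already met when the one before it is completed fails the run):
1. the carrier is brought fully home by the fingers (held or pushed there, not dropped) (z of carrier_seat in the frame of slot_seat between -0.004 and 0.004 m and x of carrier_seat in the frame of slot_seat between -0.006 and 0.004 m and y of carrier_seat in the frame of slot_seat between -0.006 and 0.006 m and angle between carrier's own z axis and vertical below 0.15 rad and linear speed of carrier below 0.02 m/s and contact force between the fingers and carrier above 1 N), for 0.1 s.
2. the carrier hangs locked on the upright and is let go (z of carrier_seat in the frame of slot_seat between -0.004 and 0.004 m and x of carrier_seat in the frame of slot_seat between -0.006 and 0.004 m and y of carrier_seat in the frame of slot_seat between -0.006 and 0.006 m and angle between carrier's own z axis and vertical below 0.15 rad and linear speed of carrier below 0.02 m/s and contact force between the fingers and carrier below 0.1 N), for 0.2 s.
3. the speed wheel stands at six clicks, the carrier still locked (z of carrier_seat in the frame of slot_seat between -0.004 and 0.004 m and x of carrier_seat in the frame of slot_seat between -0.006 and 0.004 m and y of carrier_seat in the frame of slot_seat between -0.006 and 0.006 m and angle between carrier's own z axis and vertical below 0.15 rad and linear speed of carrier below 0.02 m/s and value of joint speed_wheel between 1.4792 and 1.6624 rad and velocity of joint speed_wheel between -0.1 and 0.1 rad/s), for 0.2 s.
At the end, for the whole second after the job is handed in: Carrier locked on the upright: its seat point within 4 mm in height, 6 mm sideways and 4 (inwards) to 6 mm (outwards) along the tabs of the slots' seat point, less than 0.15 rad from upright, at rest; speed wheel at rest within 0.35 click of six clicks, the pointer at the long mark (all of step 3); the robot touches nothing.
It fails at once if a bystander is shifted more than 30 mm or, if it stands, tipped (distance of any of bottle, jar, cuvette_box, tube_block, beaker, tip_box, wash_bottle, stain_jar from where it was at the start of the episode above 0.03 m or angle between any of bottle, jar, cuvette_box, tube_block, beaker, tip_box, wash_bottle, stain_jar's own z axis and vertical above 0.5 rad).
It also fails if it takes over 64 s, if anything falls off the work surface, if the arm or the gripper's body presses on something with over 40 N, if the wrist force passes 120 N, or if a joint passes its speed limit or range.

ROBOT

A 6-joint arm with a two-finger parallel gripper is mounted at the origin on the work surface. World frame = base frame: x ahead of the robot, y to its left, z up, the work surface at z = 0. Lengths are in m, angles in rad, forces in N, time in s.
With the tool pointing down it reaches from about 0.3 to 0.775 m from the base axis. Payload 14.6 kg.
Tool frame: the origin (TCP) lies at the very end of the fingers, on their centre line; the grasp point (between the pads) lies 19 mm behind it; y points along the fingers, z is the direction in which the jaws open and shut, and the axes are right-handed (so a half turn about y gives the same grasp; the last joint's range is limited). The gripper opens to 94 mm and grips with 3 to 60 N. Pads are 16 mm wide; open, the fingers measure 119 mm over their backs; the gripper's body (75 mm by 177 mm) begins 78 mm behind the grasp point.
Start: joints at [-1.188, 0.3, 1.521, -0, 1.321, -0.067], TCP at [0.239, -0.495, 0.205] pointing down, gripper open.
Joint ranges: [-3.03, 3.03], [-0.79, 2.21], [0.23, 2.52], [-1.04, 4.18], [0, 3.07], [-2.55, 2.55]. Speed limits (rad/s): [2.22, 2.22, 2.57, 3.14, 3.14, 3.14].

INTERFACE

Orientations are given as [roll, pitch, yaw] about the fixed x, y, z axes, in that order (R = Rz(yaw) Ry(pitch) Rx(roll)).
In Python, from station import get_obs, camera, job gives the robot as it stands.
- The arm moves only by the tool step_arm, never from a script. Its argument "targets" is a list of rows, each a list of 6 numbers: the shift along the tool's x, y, z in mm, then the turn, a rotation vector about the tool's x, y, z in degrees. In form: [[dx, dy, dz, rx, ry, rz], ...]. A call has 1 to 12 rows; each row shifts and turns the commanded pose from where the row before left it, along the tool's axes as they then stand; what a row does not reach is not made up. A row lasts 1/8 s, in which the tool goes at most 62.5 mm and 10.7 degrees, less where a joint would pass 70% of its speed; a pose out of reach is approached as far as the arm can. A call is refused whole if a number of a shift passes 62.5 or a number of a turn 10.7, either way. A call with a gripper value outside its range is refused whole. "gripper" is the opening, from -1 (shut) to 1 (fully open), set as the call begins (left out, the last holds). The fingers move at their own pace and stop on an object; "squeeze" is the grip in N (left out, the last holds). Time passes only in rows, so rows that do not move let the fingers close. It gives the time, the measured TCP pose, the force and the opening at its end, in the units of the state.
- get_obs(): the state, without advancing time (a new reading comes with each control period).
- camera(name): name is "side" or "top"; returns a dict with "pixels" (384x512x3 uint8, red, green, blue), "intrinsics" (3x3 intrinsics, pixels), "k1" (the pictures are not rectified: a ray, as slopes to the right and down, at radius r is drawn at 1 + k1 r^2 times it, then the intrinsics apply), "R" (3x3) and "t" (3): a world point X has camera coordinates R X + t. Camera axes: x right, y down, z forward; pixel columns grow to the right and rows downward; lengths in m; the calibration is good to about 2 mm. A picture is of the moment at which its call begins. There is no depth.
- job.hand_in(): hands the job in, once; it reports no verdict.
The state is a dict: "time_s": time; "qpos": joint angles; "joint_vel": joint speeds; "tau": joint torques, N m; "ee_pos": TCP position; "eef_rot": TCP orientation; "force": force on the tool from outside, world axes, zero at the start; "moment": the same for the moment, N m; "grip_width": finger opening in m.
Only numpy, scipy, OpenCV 4.12 (cv2) and the standard library are available. Lean on these libraries where they do the work, as an engineer would, in place of code of your own. Each camera call takes 0.05 s, during which the arm holds its last target.

## Working session

There is one attempt and no reset: what is moved stays moved. The work goes in short steps, Python scripts to look and compute and a tool call to move; the robot and the scene stay as the last step left them, time stands still between calls to the robot, and variables do not carry over. Pictures are saved under pics/ and viewed, and the job is handed in when it is done.

Besides the shell and the picture viewer there is one more tool, called after ">>>" as name(argument=value, ...) on one line, values as JSON. step_arm: Moves the arm, as the interface text tells. Its arguments: {"type":"object","properties":{"targets":{"type":"array","items":{"type":"array","items":{"type":"number"}}},"gripper":{"type":"number"},"squeeze":{"type":"number"}},"required":["targets"]}

```bash
ls; mkdir -p pics; python3 - <<'E'
from station import get_obs,camera
import cv2,numpy as np
o=get_obs()
for k,v in o.items(): print(k,np.round(v,4))
for n in("side","top"):
    c=camera(n); cv2.imwrite(f"pics/{n}0.png",cv2.resize(c["pixels"][:,:,::-1],(768,576),interpolation=cv2.INTER_CUBIC))
    print(n,c["intrinsics"],c["k1"],c["R"],c["t"])
E
```

```text
pics
time_s 0.0
qpos [-1.1876  0.3005  1.5216 -0.      1.3207 -0.0666]
joint_vel [-0.0003  0.0008  0.0018 -0.0008  0.0007 -0.0007]
tau [ 3.00000e-04 -5.31808e+01 -3.52738e+01  7.08000e-02  2.44000e-02
 -1.00000e-04]
ee_pos [ 0.239  -0.4951  0.2049]
eef_rot [-1.5719e+00  1.0000e-04 -2.6918e+00]
force [-0.2347  0.3416  0.3965]
moment [ 0.027  -0.0387 -0.007 ]
grip_width 0.0942
side [[421.88913601   0.         257.234618  ]
 [  0.         421.88913601 185.61666243]
 [  0.           0.           1.        ]] -0.024789683538802842 [[-0.95101004 -0.30871557  0.01657102]
 [-0.21598022  0.62507238 -0.75009137]
 [ 0.2212068  -0.71692344 -0.66112657]] [0.5262183  0.17344346 1.00669034]
top [[374.05514585   0.         258.61404585]
 [  0.         374.05514585 189.93980095]
 [  0.           0.           1.        ]] 0.011692266302667518 [[ 0.0268385  -0.99962696  0.00506262]
 [-0.99029602 -0.02727812 -0.1362707 ]
 [ 0.13635796 -0.00135619 -0.9906587 ]] [-0.00272023  0.56297842  1.10860929]
```

View pics/side0.png

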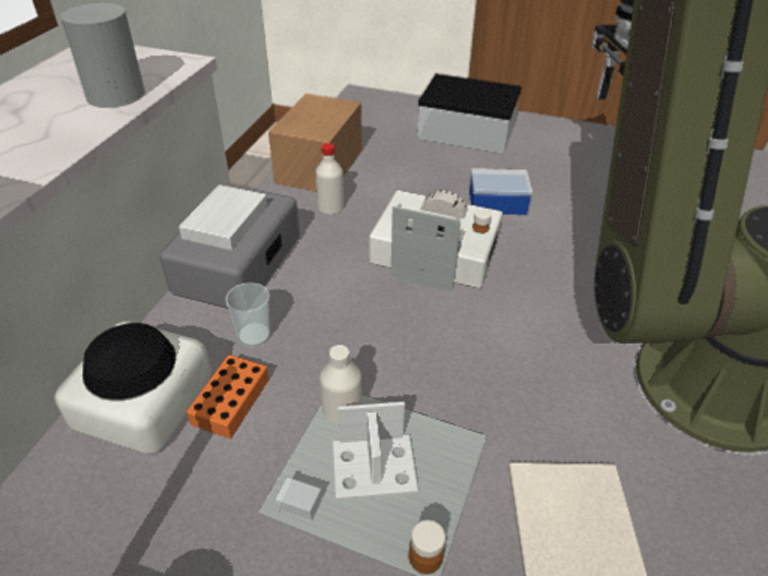

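View pics/top0.png

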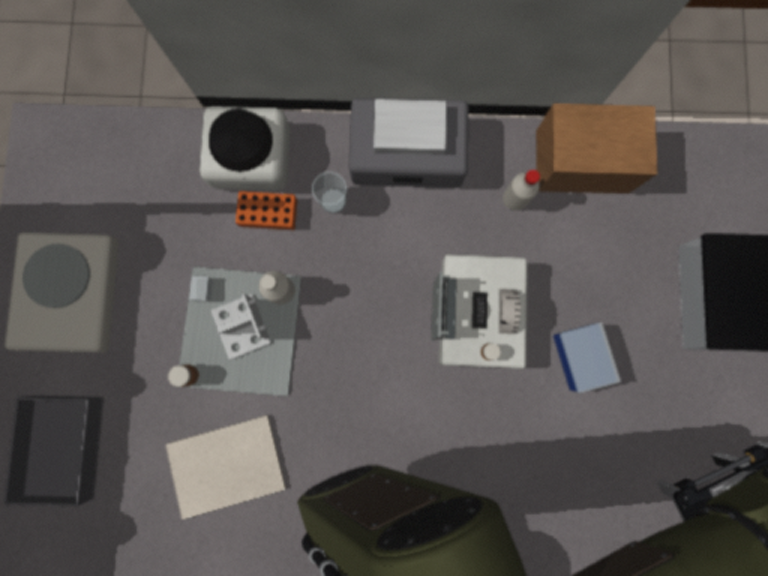

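```bash
cat > h.py <<'E'
from station import get_obs,camera
import cv2,numpy as np
def proj(c,X):
    X=np.atleast_2d(X); p=X@np.array(c["R"]).T+np.array(c["t"]); s=p[:,:2]/p[:,2:]
    r2=(s**2).sum(1,keepdims=True); s=s*(1+c["k1"]*r2); K=c["intrinsics"]
    return s*[K[0,0],K[1,1]]+[K[0,2],K[1,2]]
def ray(c,uv):
    K=c["intrinsics"]; d=(np.array(uv,float)-[K[0,2],K[1,2]])/[K[0,0],K[1,1]]
    s=d.copy()
    for _ in range(10): s=d/(1+c["k1"]*(s**2).sum())
    R=np.array(c["R"]); return -R.T@c["t"], R.T@np.array([s[0],s[1],1.])
def atz(c,uv,z):
    o,d=ray(c,uv); return o+d*(z-o[2])/d[2]
def crop(c,u0,v0,w,h,k,name,pts=None,lines=None):
    im=cv2.resize(c["pixels"][v0:v0+h,u0:u0+w,::-1],None,fx=k,fy=k,interpolation=cv2.INTER_CUBIC)
    for s in lines or []:
        q=[tuple(int(round((a-b+.5)*k)) for a,b in zip(p,(u0,v0))) for p in s]
        cv2.line(im,q[0],q[1],(0,0,255),1)
    # ticks
    for u in range(u0,u0+w,10): cv2.putText(im,str(u),((u-u0)*k,8),0,.3,(0,255,255)); cv2.line(im,((u-u0)*k,0),((u-u0)*k,4),(0,255,0))
    for v in range(v0,v0+h,10): cv2.putText(im,str(v),(0,(v-v0)*k+4),0,.3,(0,255,255))
    cv2.imwrite("pics/"+name,im)
def T(x,y,z,yaw):
    M=np.eye(4);M[:2,:2]=[[np.cos(yaw),-np.sin(yaw)],[np.sin(yaw),np.cos(yaw)]];M[:3,3]=x,y,z;return M
E
python3 - <<'E'
from h import *
t=camera("top");s=camera("side")
crop(t,110,165,110,105,7,"ct.png"); crop(s,165,225,165,160,4,"cs.png")
crop(t,270,155,110,100,7,"mt.png"); crop(s,240,115,110,85,7,"ms.png")
E
```

```text
(no output)
```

View pics/ct.png

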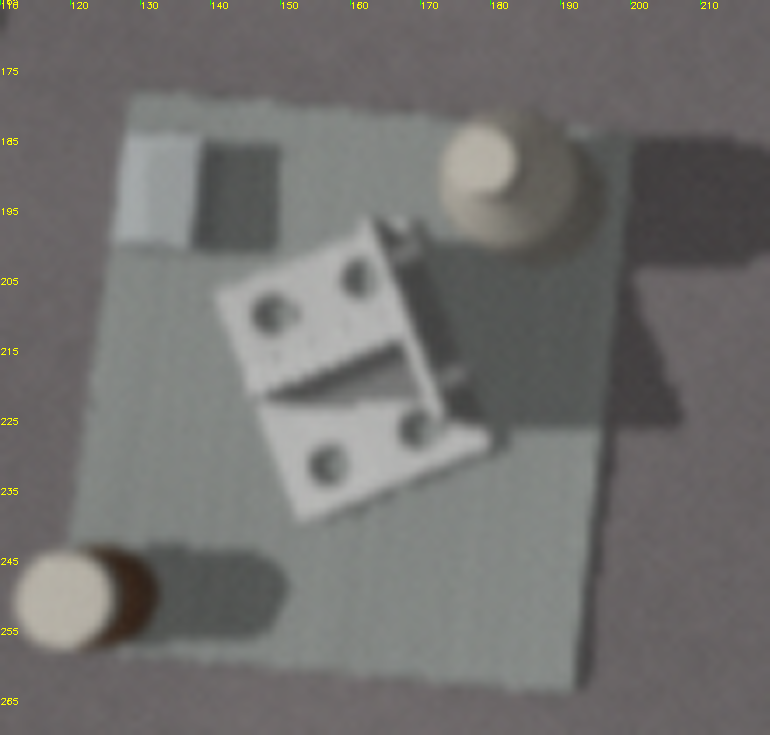

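View pics/cs.png

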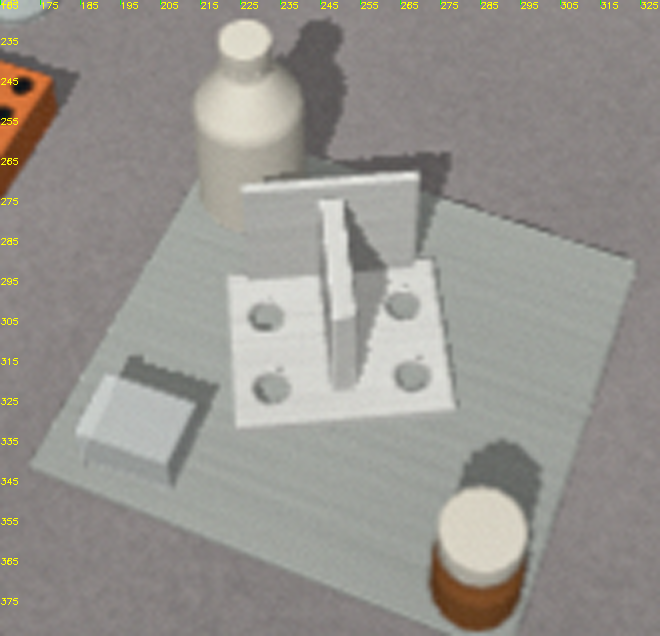

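View pics/mt.png

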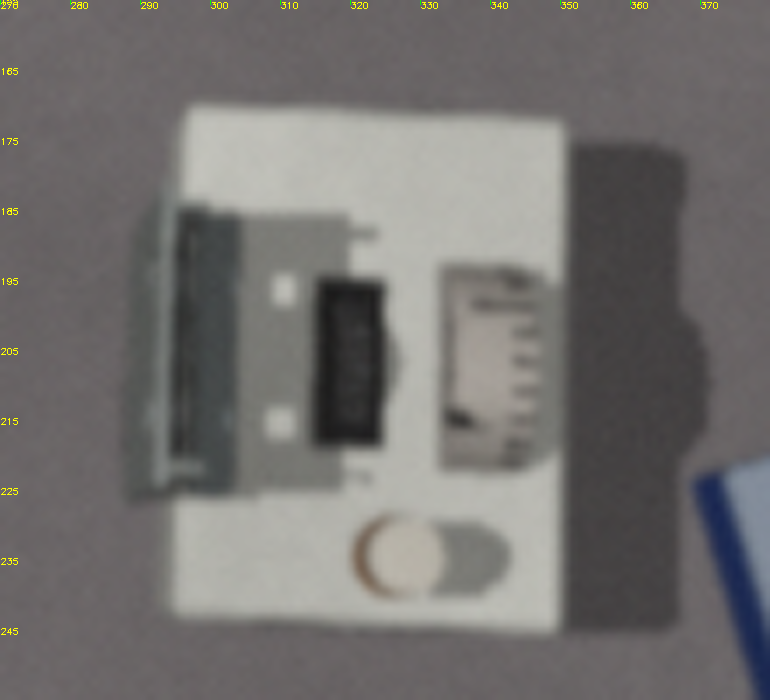

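View pics/ms.png

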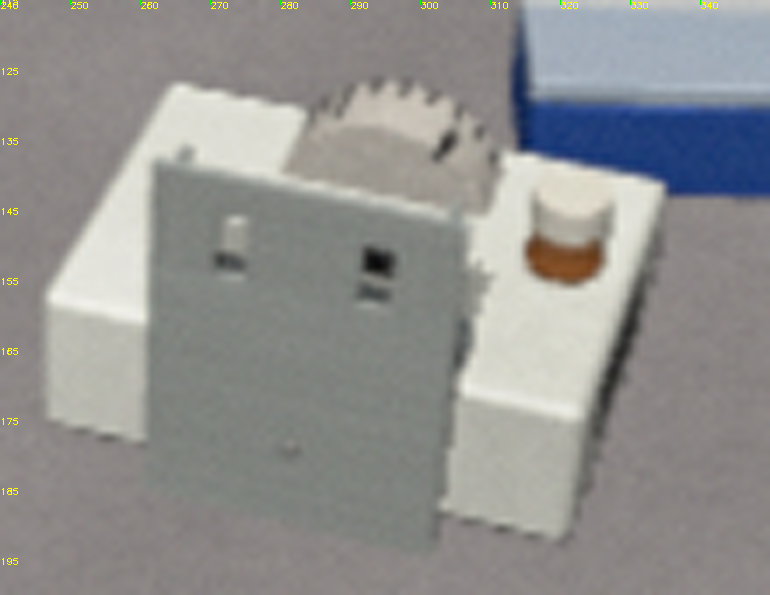

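```bash
cat > fit.py <<'E'
from h import *
from scipy.optimize import least_squares
t=camera("top");s=camera("side")
def px(xy,u0,v0,k): return np.array(xy,float)/k+[u0-.5,v0-.5]
def fit(obs,z0,p0):
    def res(p):
        M=T(p[0],p[1],z0,p[2]);r=[]
        for c,P,uv in obs: r.append(proj(c,(M[:3,:3]@(np.array(P)/1000.)+M[:3,3]))[0]-uv)
        return np.concatenate(r)
    f=least_squares(res,p0,loss="soft_l1",f_scale=1.0); print(np.round(f.x,4),np.degrees(f.x[2]));
    print(np.round(res(f.x).reshape(-1,2),1).tolist()); return f.x
mt=lambda *a:px(a,270,155,7); ms=lambda *a:px(a,240,115,7)
ct=lambda *a:px(a,110,165,7); cs=lambda *a:px(a,165,225,4)
mo=[(t,(181,110,75),mt(565,122)),(t,(181,-110,75),mt(560,632)),(t,(16,-110,75),mt(172,615)),(t,(16,110,75),mt(188,106)),
(s,(0,60,160),ms(152,160)),(s,(0,-60,0),ms(437,552)),(s,(16,110,75),ms(47,297)),(s,(16,-110,75),ms(580,413)),(s,(181,110,75),ms(172,84)),(s,(181,-110,75),ms(665,185)),(s,(16,-110,0),ms(568,540)),(s,(16,110,0),ms(50,420))]
m=fit(mo,0,[.5,-.1,-1.57])
co=[(t,(-45,55,8),ct(217,290)),(t,(-45,-55,8),ct(300,523)),(t,(45,-55,8),ct(492,440)),
(s,(45,55,8),cs(228,275)),(s,(45,-55,8),cs(435,260)),(s,(40,45,85),cs(242,190)),(s,(40,-45,85),cs(418,178)),(s,(-30,6,75),cs(330,318)),(s,(-30,-6,75),cs(355,316)),(s,(-45,55,0),cs(238,428)),(s,(-45,-55,0),cs(455,408))]
c=fit(co,.006,[.5,.3,-1.2])
def box(M,x0,x1,y0,y1,z0,z1,cam):
    P=np.array([[x,y,z] for x in(x0,x1) for y in(y0,y1) for z in(z0,z1)])/1000.
    q=proj(cam,P@M[:3,:3].T+M[:3,3])
    return [(q[i],q[j]) for i in range(8) for j in range(i+1,8) if bin(i^j).count("1")==1]
if __name__=="__main__":
    Mm=T(m[0],m[1],0,m[2]);Mc=T(c[0],c[1],.006,c[2])
    fm=lambda cam:box(Mm,16,181,-110,110,0,75,cam)+box(Mm,0,5,-60,60,0,160,cam)+box(Mm,0,0,22,34,115,143,cam)+box(Mm,0,0,-34,-22,115,143,cam)
    fc=lambda cam:box(Mc,-45,45,-55,55,0,8,cam)+box(Mc,40,45,-45,45,0,85,cam)+box(Mc,-30,40,-6,6,8,75,cam)+box(Mc,45,57.5,24.5,31.5,62,70,cam)+box(Mc,45,57.5,-31.5,-24.5,62,70,cam)
    crop(t,110,165,110,105,7,"ct1.png",lines=fc(t)); crop(s,165,225,165,160,4,"cs1.png",lines=fc(s))
    crop(t,270,155,110,100,7,"mt1.png",lines=fm(t)); crop(s,240,115,110,85,7,"ms1.png",lines=fm(s))
E
python3 fit.py
```

```text
[ 0.5125 -0.0822 -1.5827] -90.68328239138627
[[1.6, -0.2], [2.0, 1.3], [0.7, 1.5], [0.3, -0.0], [-0.1, 0.9], [-0.9, 1.2], [-1.1, -0.0], [0.9, 0.7], [-0.5, -0.7], [0.5, -0.8], [-0.6, 3.4], [-1.5, 3.1]]
[ 0.4706  0.3132 -1.1586] -66.38421104123441
[[0.4, 1.0], [0.6, 0.8], [0.8, 1.6], [-0.0, -0.6], [-1.0, -0.5], [0.0, 0.3], [0.2, 0.2], [0.0, -0.4], [-0.0, -0.4], [-0.7, 1.4], [-0.7, 2.0]]
```

```bash
cd pics; python3 -c "
import cv2,numpy as np
a=cv2.imread('mt1.png');b=cv2.imread('ms1.png');c=cv2.imread('ct1.png');d=cv2.imread('cs1.png')
"
```

```text
(no output)
```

View pics/mt1.png

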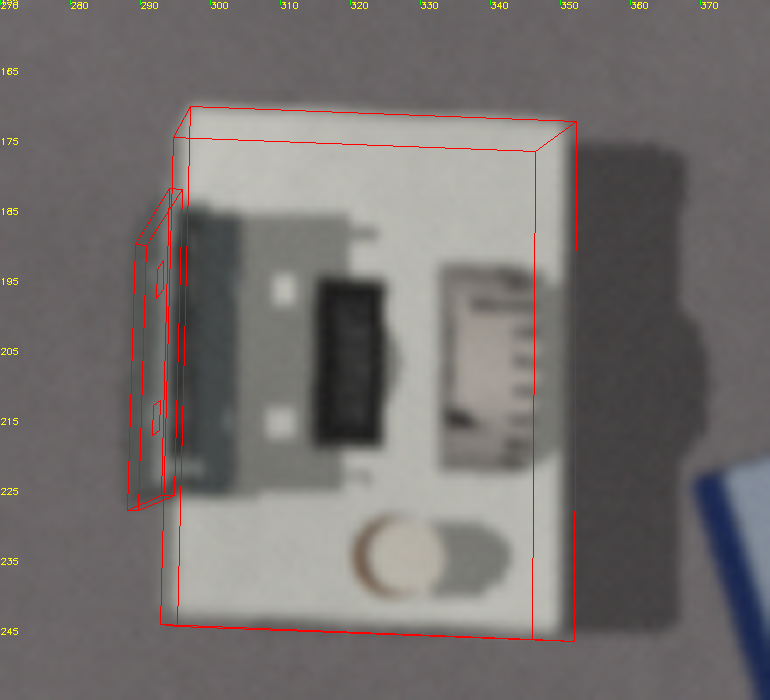

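View pics/ms1.png

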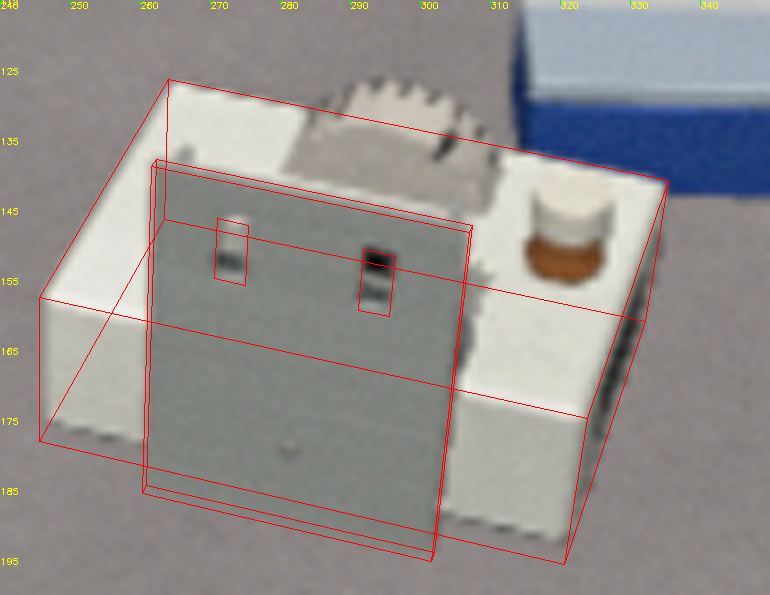

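View pics/ct1.png

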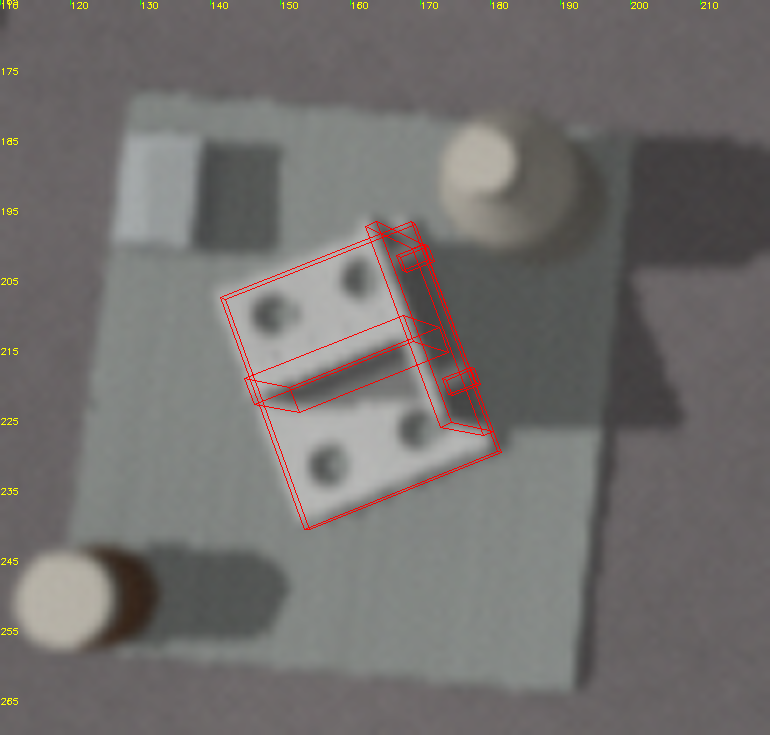

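View pics/cs1.png

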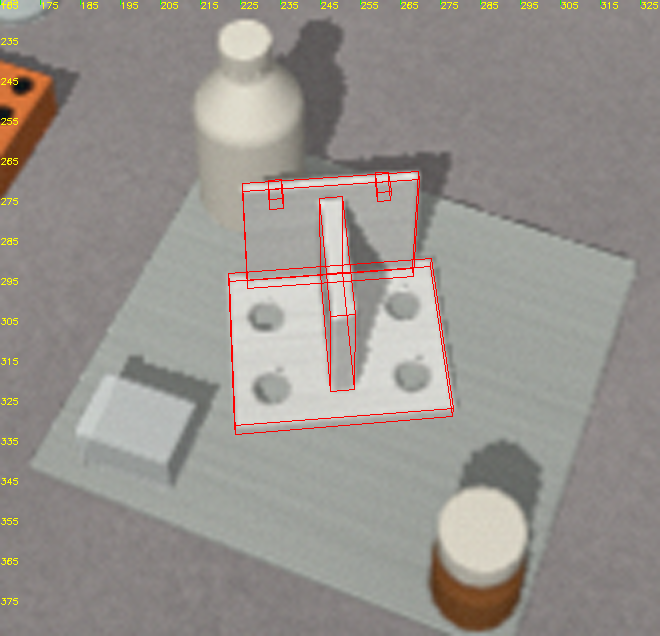

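```bash
cat > fit2.py <<'E'
from fit import *
mo=mo[:-2]
def res(p):
    Mm=T(p[0],p[1],0,p[2]);Mc=T(p[3],p[4],.006,p[5]);r=[]
    for ob,M in((mo,Mm),(co,Mc)):
        for c,P,uv in ob: r.append(proj(c,M[:3,:3]@(np.array(P)/1000.)+M[:3,3])[0]-uv+(p[6:8] if c is t else p[8:10]))
    return np.concatenate(r+[p[6:8]/1.,p[8:10]/1.])
f=least_squares(res,list(m)+list(c)+[0]*4,loss="soft_l1",f_scale=1)
print(np.round(f.x,4),np.degrees(f.x[[2,5]]));print(np.round(res(f.x).reshape(-1,2),1).tolist())
E
python3 fit2.py
```

```text
[ 0.5125 -0.0822 -1.5827] -90.68328239138627
[[1.6, -0.2], [2.0, 1.3], [0.7, 1.5], [0.3, -0.0], [-0.1, 0.9], [-0.9, 1.2], [-1.1, -0.0], [0.9, 0.7], [-0.5, -0.7], [0.5, -0.8], [-0.6, 3.4], [-1.5, 3.1]]
[ 0.4706  0.3132 -1.1586] -66.38421104123441
[[0.4, 1.0], [0.6, 0.8], [0.8, 1.6], [-0.0, -0.6], [-1.0, -0.5], [0.0, 0.3], [0.2, 0.2], [0.0, -0.4], [-0.0, -0.4], [-0.7, 1.4], [-0.7, 2.0]]
[ 0.5136 -0.0815 -1.5858  0.4714  0.3134 -1.1535 -0.6423 -0.5492  0.6253
 -0.1518] [-90.85791442 -66.09336602]
[[0.8, -0.9], [1.0, 0.6], [-0.3, 0.6], [-0.5, -0.9], [0.1, 0.8], [-0.7, 1.2], [-0.9, -0.2], [1.1, 0.7], [-0.1, -0.8], [0.9, -0.7], [-0.3, 0.3], [0.1, 0.0], [0.1, 0.7], [0.1, -0.6], [-0.9, -0.8], [0.1, 0.2], [0.3, -0.0], [0.3, -0.6], [0.2, -0.6], [-0.4, 1.3], [-0.4, 1.7], [-0.6, -0.5], [0.6, -0.2]]
```

```bash
cat > plan.py <<'E'
import numpy as np,sys
from scipy.spatial.transform import Rotation as Ro
from station import get_obs
def plan(wps,start=None,dec=1):
    """wps: list of (x,y,z mm, yaw deg, nrows) tool vertical"""
    if start is None:
        o=get_obs(); p=np.array(o["ee_pos"])*1000; R=Ro.from_euler("xyz",o["eef_rot"])
    else: p,R=start
    yaw=R.as_euler("xyz",degrees=True)[2]
    rows=[]
    for x,y,z,w,n in wps:
        p0=p.copy();y0=R.as_euler("ZYX",degrees=True)[0]
        dw=(w-y0+180)%360-180
        for i in range(1,n+1):
            tp=p0+(np.array([x,y,z])-p0)*i/n; tw=y0+dw*i/n
            sh=np.round(R.inv().apply(tp-p),dec)
            Rt=Ro.from_euler("xyz",[-90,0,tw],degrees=True)
            rv=np.round((R.inv()*Rt).as_rotvec(degrees=True),dec)
            rows.append(sh.tolist()+rv.tolist())
            p=p+R.apply(sh); R=R*Ro.from_rotvec(rv,degrees=True)
    for i in range(0,len(rows),12): print([[v+0.0 for v in r] for r in rows[i:i+12]])
    return p,R
E
python3 -c "
from plan import *
print(plan([(475.5,304.2,240,-66.2,24)]))"
```

```text
[[-23.4, -1.4, -25.7, 0.0, -3.7, 0.0], [-24.9, -1.5, -24.2, 0.0, -3.6, 0.0], [-26.4, -1.4, -22.5, 0.0, -3.7, 0.0], [-27.9, -1.5, -20.8, 0.0, -3.7, 0.0], [-29.1, -1.4, -18.9, 0.0, -3.6, 0.0], [-30.2, -1.4, -17.1, 0.0, -3.7, 0.0], [-31.3, -1.5, -15.1, 0.0, -3.7, 0.0], [-32.2, -1.4, -13.1, 0.0, -3.6, 0.0], [-33.0, -1.5, -11.0, 0.0, -3.7, 0.0], [-33.6, -1.4, -8.8, 0.0, -3.7, 0.0], [-34.1, -1.4, -6.7, 0.0, -3.6, 0.0], [-34.4, -1.5, -4.5, 0.0, -3.7, 0.0]]
[[-34.7, -1.4, -2.3, 0.0, -3.7, 0.0], [-34.7, -1.4, 0.0, 0.0, -3.6, 0.0], [-34.7, -1.5, 2.2, 0.0, -3.7, 0.0], [-34.4, -1.4, 4.3, 0.0, -3.7, 0.0], [-34.1, -1.5, 6.6, 0.0, -3.7, 0.0], [-33.6, -1.4, 8.8, 0.0, -3.6, 0.0], [-33.0, -1.4, 10.9, 0.0, -3.7, 0.0], [-32.2, -1.5, 13.0, 0.0, -3.7, 0.0], [-31.4, -1.4, 15.0, 0.0, -3.6, 0.0], [-30.3, -1.5, 17.0, 0.0, -3.7, 0.0], [-29.1, -1.4, 18.9, 0.0, -3.7, 0.0], [-27.9, -1.4, 20.7, 0.0, -3.6, 0.0]]
(array([475.50284802, 304.21090596, 239.962314  ]), Rotation.from_matrix(array([[ 4.03098701e-01, -8.85067815e-05,  9.15156505e-01],
                            [-9.15156493e-01,  1.50856916e-04,  4.03098710e-01],
                            [-1.73734657e-04, -9.99999985e-01, -2.01873291e-05]])))
```

>>> step_arm(targets=[[-23.4,-1.4,-25.7,0,-3.7,0],[-24.9,-1.5,-24.2,0,-3.6,0],[-26.4,-1.4,-22.5,0,-3.7,0],[-27.9,-1.5,-20.8,0,-3.7,0],[-29.1,-1.4,-18.9,0,-3.6,0],[-30.2,-1.4,-17.1,0,-3.7,0],[-31.3,-1.5,-15.1,0,-3.7,0],[-32.2,-1.4,-13.1,0,-3.6,0],[-33,-1.5,-11,0,-3.7,0],[-33.6,-1.4,-8.8,0,-3.7,0],[-34.1,-1.4,-6.7,0,-3.6,0],[-34.4,-1.5,-4.5,0,-3.7,0]], gripper=1)

```text
time_s: 1.9
ee_pos: [0.3575, -0.0944, 0.223]
eef_rot: [-1.57, 0.0, -1.922]
force: [0.4, -0.4, 0.6]
grip_width: 0.0938
```

>>> step_arm(targets=[[-34.7,-1.4,-2.3,0,-3.7,0],[-34.7,-1.4,0,0,-3.6,0],[-34.7,-1.5,2.2,0,-3.7,0],[-34.4,-1.4,4.3,0,-3.7,0],[-34.1,-1.5,6.6,0,-3.7,0],[-33.6,-1.4,8.8,0,-3.6,0],[-33,-1.4,10.9,0,-3.7,0],[-32.2,-1.5,13,0,-3.7,0],[-31.4,-1.4,15,0,-3.6,0],[-30.3,-1.5,17,0,-3.7,0],[-29.1,-1.4,18.9,0,-3.7,0],[-27.9,-1.4,20.7,0,-3.6,0]])

```text
time_s: 3.4
ee_pos: [0.4757, 0.3053, 0.24]
eef_rot: [-1.571, -0.0, -1.154]
force: [0.6, -0.5, -0.1]
grip_width: 0.0938
```

>>> step_arm(targets=[[0,0,0,0,0,0],[0,0,0,0,0,0]])

```text
time_s: 3.65
ee_pos: [0.4753, 0.3037, 0.2398]
eef_rot: [-1.571, -0.0, -1.157]
force: [-0.8, -0.3, 1.2]
grip_width: 0.0944
```

```bash
python3 - <<'E'
from h import *
o=get_obs(); print(o["time_s"],np.round(o["ee_pos"],4),np.degrees(o["eef_rot"]),np.round(o["qpos"],2),np.round(o["force"],1))
for n in("side","top"):
    c=camera(n); im=cv2.resize(c["pixels"][:,:,::-1],(768,576),interpolation=cv2.INTER_CUBIC)
    q=(proj(c,o["ee_pos"])[0]+.5)*1.5; cv2.circle(im,tuple(int(v) for v in q),4,(0,0,255),1); cv2.imwrite(f"pics/{n}1.png",im)
E
```

```text
3.65 [0.4753 0.3037 0.2398] [-9.00283523e+01 -9.14458713e-03 -6.62719491e+01] [ 0.5   0.31  1.43 -0.    1.4   0.09] [-0.8 -0.3  1.2]
```

View pics/side1.png

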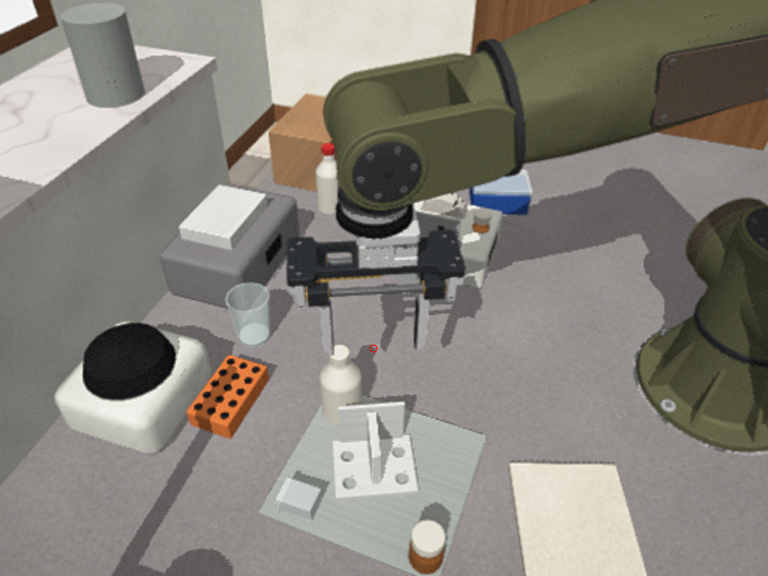

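View pics/top1.png

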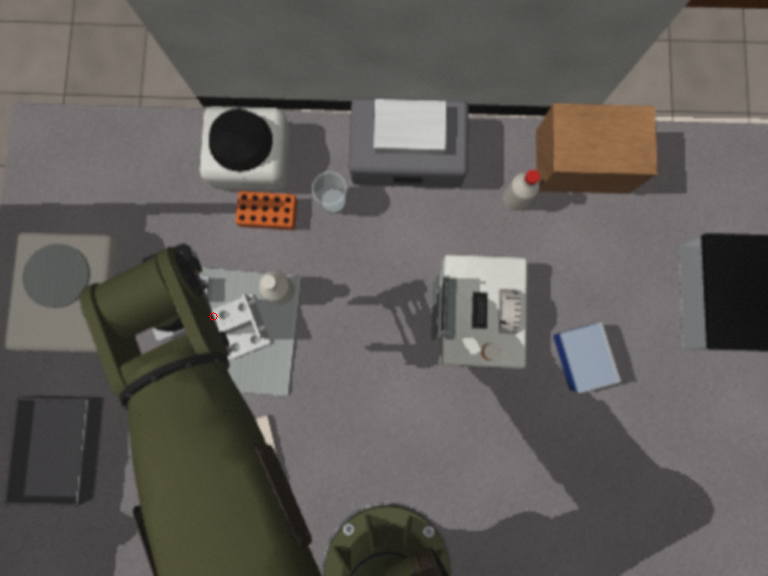

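```bash
python3 - <<'E'
from h import *
c=camera("top");s=camera("side")
b1=atz(c,(178.1+.3,186.9+.3),.13); b2=atz(s,(165+245/4,225+37/4),.13); print(b1,b2)
M=T(.4714,.3134,0,np.radians(-66.2))
for b in(b1,b2): print(np.linalg.inv(M)@[*b,1])
E
python3 -c "
from plan import *
print(plan([(475.5,304.2,45,-66.2,8)]))"
```

```text
[0.55182279 0.23889978 0.13      ] [0.54871408 0.22997594 0.13      ]
[0.10061894 0.0435194  0.13       1.        ]
[0.10752938 0.03707388 0.13       1.        ]
[[-0.1, 24.4, 0.0, 0.0, 0.0, 0.0], [-0.1, 24.4, 0.0, 0.0, 0.0, 0.0], [0.0, 24.4, 0.1, 0.0, 0.0, 0.0], [-0.1, 24.4, 0.0, 0.0, 0.0, 0.0], [-0.1, 24.4, 0.0, 0.0, -0.1, 0.0], [-0.1, 24.4, 0.0, 0.0, 0.0, 0.0], [-0.1, 24.4, 0.1, 0.0, 0.0, 0.0], [-0.1, 24.4, 0.0, 0.0, 0.0, 0.0]]
(array([475.5038919 , 304.25019265,  45.01249308]), Rotation.from_matrix(array([[ 4.03668147e-01,  3.17883092e-04,  9.14905419e-01],
                            [-9.14905474e-01,  1.22955004e-04,  4.03668128e-01],
                            [ 1.58270731e-05, -9.99999942e-01,  3.40466000e-04]])))
```

>>> step_arm(targets=[[0,24.4,0,0,0,0],[0,24.4,0,0,0,0],[0,24.4,0,0,0,0],[0,24.4,0,0,0,0],[0,24.4,0,0,0,0],[0,24.4,0,0,0,0],[0,24.4,0,0,0,0],[0,24,0,0,0,0],[0,0,0,0,0,0],[0,0,0,0,0,0]])

```text
time_s: 5.1
ee_pos: [0.476, 0.3042, 0.0463]
eef_rot: [-1.57, 0.0, -1.156]
force: [0.5, 0.9, -0.7]
grip_width: 0.094
```

>>> step_arm(targets=[[0,0,0,0,0,0],[0,0,0,0,0,0],[0,0,0,0,0,0],[0,0,0,0,0,0],[0,0,0,0,0,0],[0,0,0,0,0,0]], gripper=-1, squeeze=45)

```text
time_s: 5.85
ee_pos: [0.4755, 0.3042, 0.0451]
eef_rot: [-1.571, -0.0, -1.156]
force: [0.4, -0.1, 0.3]
grip_width: 0.0376
```

```bash
python3 - <<'E'
from h import *
o=get_obs(); print(o["time_s"],np.round(o["ee_pos"],4),np.degrees(o["eef_rot"]),o["grip_width"],np.round(o["force"],1))
s=camera("side");crop(s,165,170,165,150,4,"g1.png")
E
```

```text
5.85 [0.4755 0.3042 0.0451] [-9.00053412e+01 -8.64486516e-04 -6.62288655e+01] 0.037556507662512624 [ 0.4 -0.1  0.3]
```

View pics/g1.png

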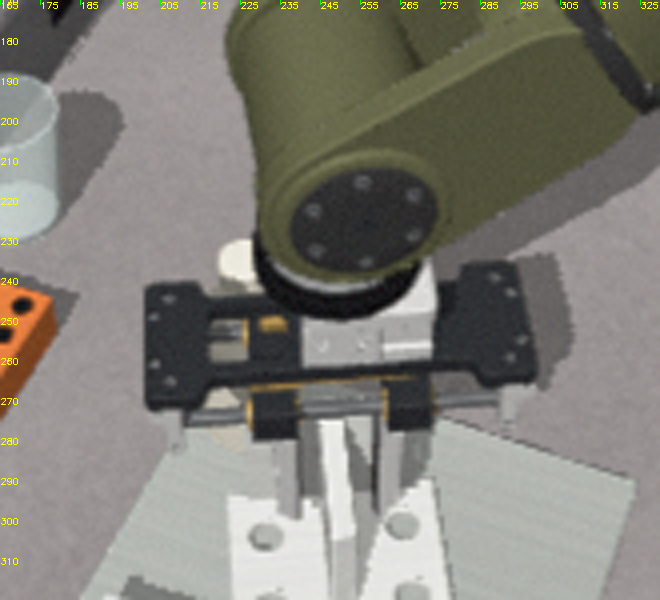

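Fingers straddle the rib and are still closing.

>>> step_arm(targets=[[0,0,0,0,0,0],[0,0,0,0,0,0],[0,0,0,0,0,0],[0,0,0,0,0,0],[0,0,0,0,0,0],[0,0,0,0,0,0]])

```text
time_s: 6.65
ee_pos: [0.4756, 0.3042, 0.0452]
eef_rot: [-1.571, -0.0, -1.156]
force: [1.8, 0.8, 0.2]
grip_width: 0.0117
```

>>> step_arm(targets=[[0,-5,0,0,0,0],[0,-10,0,0,0,0],[0,-15,0,0,0,0],[0,-20,0,0,0,0],[0,-20,0,0,0,0],[0,-20,0,0,0,0],[0,-20,0,0,0,0],[0,-20,0,0,0,0],[0,-10,0,0,0,0],[0,0,0,0,0,0],[0,0,0,0,0,0]])

```text
time_s: 8.02
ee_pos: [0.4752, 0.304, 0.1844]
eef_rot: [-1.572, -0.0, -1.156]
force: [-0.7, 0.1, -1.9]
grip_width: 0.0115
```

```bash
python3 - <<'E'
from h import *
o=get_obs(); print(o["time_s"],np.round(o["ee_pos"],4),np.degrees(o["eef_rot"]),o["grip_width"],np.round(o["force"],1),np.round(o["moment"],2))
s=camera("side");crop(s,165,130,165,150,4,"g2.png")
E
```

```text
8.025 [0.4752 0.304  0.1844] [-9.00655323e+01 -4.01507908e-03 -6.62303107e+01] 0.011484663348243504 [-0.7  0.1 -1.9] [-0.01 -0.12  0.  ]
```

View pics/g2.png

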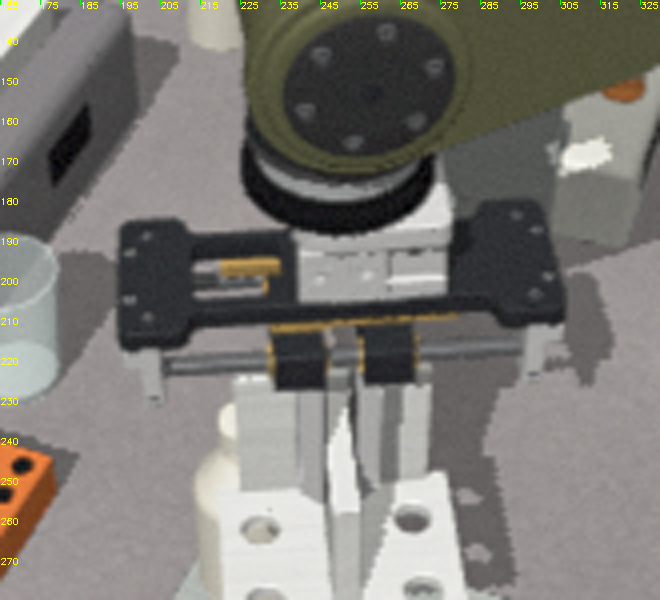

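```bash
python3 -c "
from plan import *
print(plan([(475.5,304.2,200,-66.2,2),(514.5,-6.5,200,-90.8,14),(514.5,-6.5,109,-90.8,6)]))"
```

```text
[[0.0, -7.8, 0.1, 0.1, 0.0, 0.0], [-0.1, -7.9, 0.2, 0.0, 0.0, 0.0], [21.4, 0.0, -6.4, 0.0, 1.8, 0.0], [21.7, 0.0, -5.7, 0.0, 1.7, 0.0], [21.8, 0.0, -5.1, 0.0, 1.8, 0.0], [21.9, 0.0, -4.4, 0.0, 1.7, 0.0], [22.0, 0.0, -3.7, 0.0, 1.8, 0.0], [22.2, 0.0, -3.1, 0.0, 1.7, 0.0], [22.2, 0.0, -2.3, 0.0, 1.8, 0.0], [22.4, 0.0, -1.7, 0.0, 1.7, 0.0], [22.3, 0.0, -1.0, 0.0, 1.8, 0.0], [22.4, 0.0, -0.4, 0.0, 1.8, 0.0]]
[[22.3, 0.0, 0.4, 0.0, 1.7, 0.0], [22.4, 0.0, 1.1, 0.0, 1.8, 0.0], [22.3, 0.0, 1.7, 0.0, 1.7, 0.0], [22.2, 0.0, 2.4, 0.0, 1.8, 0.0], [0.0, 15.2, 0.0, 0.0, 0.0, 0.0], [0.0, 15.1, 0.0, 0.0, 0.0, 0.0], [0.0, 15.2, 0.0, 0.0, 0.0, 0.0], [0.0, 15.2, 0.0, 0.0, 0.0, 0.0], [0.0, 15.2, 0.0, 0.0, 0.0, 0.0], [0.0, 15.1, 0.0, 0.0, 0.0, 0.0]]
(array([514.49662169,  -6.47293501, 109.03557775]), Rotation.from_matrix(array([[-1.44722754e-02,  4.25664385e-04,  9.99895181e-01],
                            [-9.99895267e-01,  8.30770401e-05, -1.44723120e-02],
                            [-8.92286798e-05, -9.99999906e-01,  4.24417490e-04]])))
```

>>> step_arm(targets=[[0,-7.8,0.1,0,0,0],[0,-7.9,0.2,0,0,0],[21.4,0,-6.4,0,1.8,0],[21.7,0,-5.7,0,1.7,0],[21.8,0,-5.1,0,1.8,0],[21.9,0,-4.4,0,1.7,0],[22,0,-3.7,0,1.8,0],[22.2,0,-3.1,0,1.7,0],[22.2,0,-2.3,0,1.8,0],[22.4,0,-1.7,0,1.7,0],[22.3,0,-1,0,1.8,0],[22.4,0,-0.4,0,1.8,0]])

```text
time_s: 9.57
ee_pos: [0.5034, 0.0805, 0.2009]
eef_rot: [-1.571, -0.0, -1.466]
force: [0.1, 0.4, -1.8]
grip_width: 0.0117
```

>>> step_arm(targets=[[22.3,0,0.4,0,1.7,0],[22.4,0,1.1,0,1.8,0],[22.3,0,1.7,0,1.7,0],[22.2,0,2.4,0,1.8,0],[0,15.2,0,0,0,0],[0,15.1,0,0,0,0],[0,15.2,0,0,0,0],[0,15.2,0,0,0,0],[0,15.2,0,0,0,0],[0,15.1,0,0,0,0],[0,0,0,0,0,0],[0,0,0,0,0,0]])

```text
time_s: 11.08
ee_pos: [0.515, -0.0064, 0.1102]
eef_rot: [-1.57, -0.0, -1.585]
force: [0.6, -1.3, -2.0]
grip_width: 0.0115
```

```bash
python3 - <<'E'
from h import *
o=get_obs(); print(o["time_s"],np.round(o["ee_pos"],4),np.degrees(o["eef_rot"]),o["grip_width"],np.round(o["force"],1),np.round(o["moment"],2))
s=camera("side");crop(s,230,105,110,110,7,"i1.png")
t=camera("top");crop(t,225,150,110,100,7,"i1t.png")
E
```

```text
11.075 [ 0.515  -0.0064  0.1102] [-8.99673414e+01 -1.38795497e-03 -9.08283462e+01] 0.011530699130169264 [ 0.6 -1.3 -2. ] [-0.03 -0.09 -0.01]
```

View pics/i1.png

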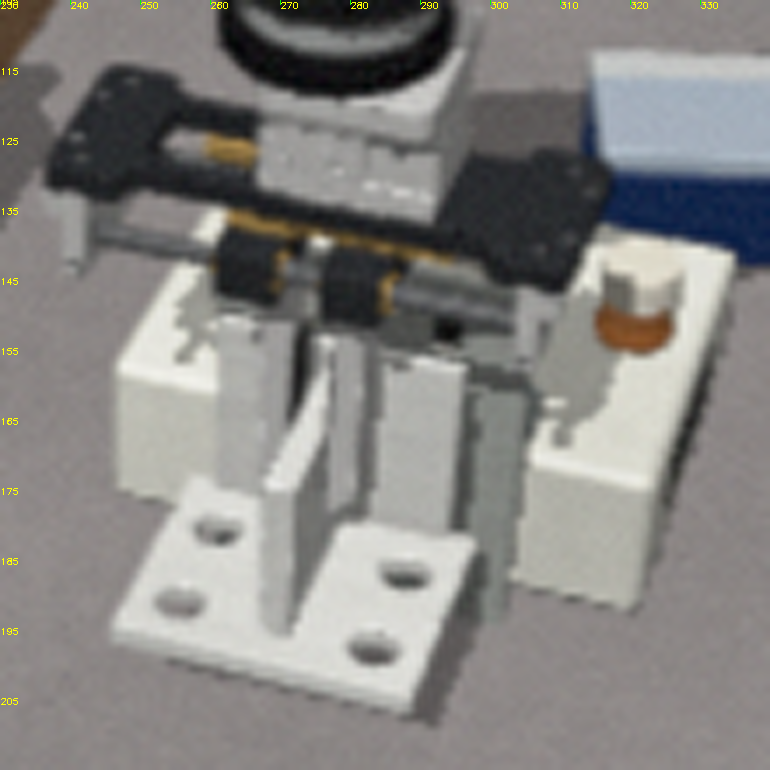

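View pics/i1t.png

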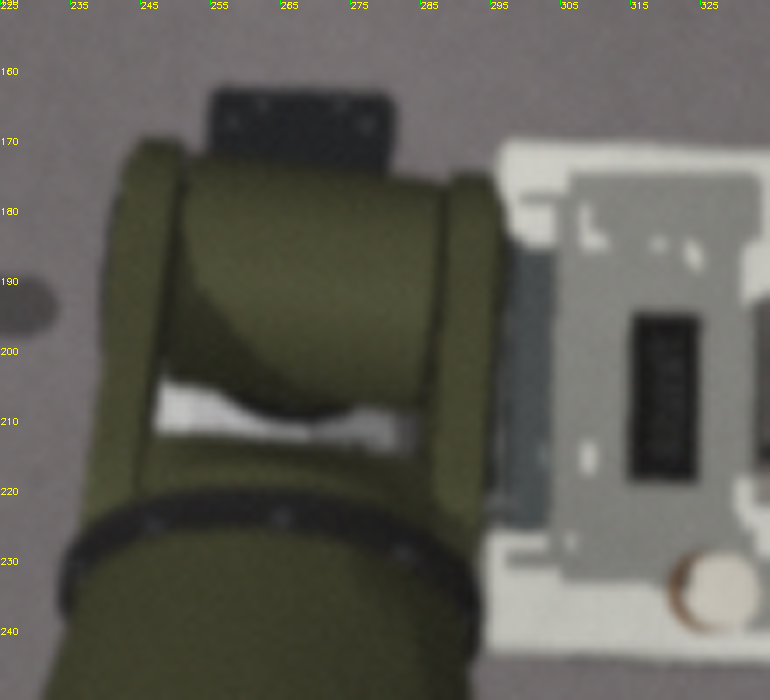

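```bash
cat > fit3.py <<'E'
from fit import *
mo=[q for q in mo[:-2]]
i1=lambda *a:px(a,230,105,7)
co=[(s,P,i1(*q)) for P,q in [((-45,55,8),(112,630)),((-45,-55,8),(410,700)),((45,-55,8),(478,540)),((45,55,8),(190,480)),((-30,6,75),(262,488)),((-30,-6,75),(293,493)),((-30,6,8),(268,632)),((-30,-6,8),(296,632)),((40,-45,85),(468,362)),((40,45,85),(218,315)),((40,-45,8),(447,535))]]
def res(p):
    Mm=T(p[0],p[1],0,p[2]);Mc=T(p[3],p[4],p[10],p[5]);r=[]
    for ob,M in((mo,Mm),(co,Mc)):
        for c,P,uv in ob: r.append(proj(c,M[:3,:3]@(np.array(P)/1000.)+M[:3,3])[0]-uv+(p[6:8] if c is t else p[8:10]))
    return np.concatenate(r+[p[6:8]/1.,p[8:10]/1.,[(p[10]-.071)/.001,0]])
f=least_squares(res,list(m)+[.515,.003,-1.58]+[0]*4+[.071],loss="soft_l1",f_scale=1)
print(np.round(f.x,4),np.degrees(f.x[[2,5]]));print(np.round(res(f.x).reshape(-1,2),1).tolist())
p=f.x;print(np.linalg.inv(T(p[0],p[1],0,p[2]))@T(p[3],p[4],p[10],p[5]))
E
python3 fit3.py | tail -7
```

```text
[ 0.5137 -0.0814 -1.5852  0.5151  0.0041 -1.5682 -0.6454 -0.2197  0.5577
 -0.2893  0.0711] [-90.82427736 -89.85054007]
[[0.8, -0.6], [1.0, 0.8], [-0.3, 0.9], [-0.5, -0.6], [-0.1, 0.7], [-0.8, 1.1], [-1.1, -0.3], [1.0, 0.5], [-0.3, -0.9], [0.7, -0.9], [0.3, -0.4], [0.7, -0.4], [-0.2, -0.6], [0.3, -0.9], [0.4, -0.4], [0.8, -0.1], [-1.3, -0.2], [-0.7, 0.9], [-0.7, 1.5], [-0.0, 1.0], [0.0, 0.5], [-0.6, -0.2], [0.6, -0.3], [0.1, 0.0]]
[[ 9.99855590e-01 -1.69941037e-02  0.00000000e+00 -8.54870195e-02]
 [ 1.69941037e-02  9.99855590e-01  0.00000000e+00  1.75928542e-04]
 [ 0.00000000e+00  0.00000000e+00  1.00000000e+00  7.10806864e-02]
 [ 0.00000000e+00  0.00000000e+00  0.00000000e+00  1.00000000e+00]]
```

>>> step_arm(targets=[[6,0.5,0,0,0,0],[6,0.5,0,0,0,0],[6,0.5,0,0,0,0],[5,0,0,0,0,0],[0,0,0,0,0,0],[0,0,0,0,0,0]])

```text
time_s: 12.02
ee_pos: [0.5144, -0.0293, 0.1083]
eef_rot: [-1.571, 0.0, -1.585]
force: [0.3, -0.4, -1.6]
grip_width: 0.0117
```

```bash
python3 - <<'E'
from h import *
from fit import box
o=get_obs(); print(o["time_s"],np.round(o["ee_pos"],4),np.degrees(o["eef_rot"]),np.round(o["force"],1))
s=camera("side")
p=np.array([.5137,-.0814,-1.5852]);e=np.array(o["ee_pos"]); yaw=o["eef_rot"][2]
Mm=T(p[0],p[1],0,p[2]);Mc=T(e[0]-.0105*np.cos(yaw),e[1]-.0105*np.sin(yaw),e[2]-.0392,yaw)
print((np.linalg.inv(Mm)@Mc)[:3,3])
L=box(Mm,0,5,-60,60,0,160,s)+box(Mc,-45,45,-55,55,0,8,s)+box(Mc,40,45,-45,45,0,85,s)+box(Mc,-30,40,-6,6,8,75,s)
L=[(a+[-.56,.29],b+[-.56,.29]) for a,b in L]
crop(s,230,105,110,110,7,"i2.png",lines=L)
E
```

```text
[ 0.5125 -0.0822 -1.5827] -90.68328239138627
[[1.6, -0.2], [2.0, 1.3], [0.7, 1.5], [0.3, -0.0], [-0.1, 0.9], [-0.9, 1.2], [-1.1, -0.0], [0.9, 0.7], [-0.5, -0.7], [0.5, -0.8], [-0.6, 3.4], [-1.5, 3.1]]
[ 0.4706  0.3132 -1.1586] -66.38421104123441
[[0.4, 1.0], [0.6, 0.8], [0.8, 1.6], [-0.0, -0.6], [-1.0, -0.5], [0.0, 0.3], [0.2, 0.2], [0.0, -0.4], [-0.0, -0.4], [-0.7, 1.4], [-0.7, 2.0]]
12.125 [ 0.5145 -0.0293  0.1084] [-8.99982614e+01  1.07833109e-03 -9.08164653e+01] [-0.7  1.3 -2.2]
[-6.26315899e-02  3.50140727e-06  6.91615470e-02]
```

View pics/i2.png

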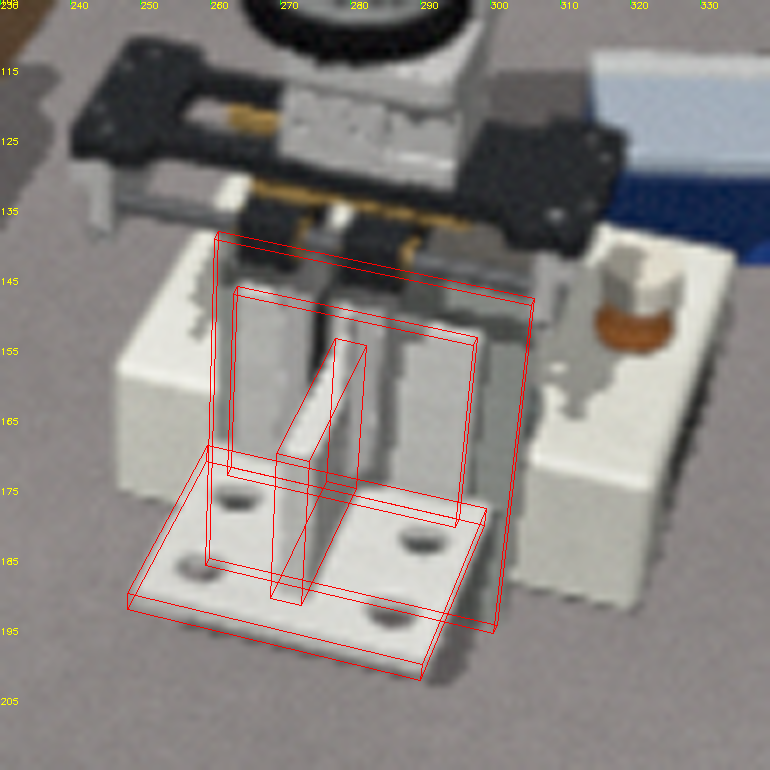

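>>> step_arm(targets=[[2,0,0,0,0,0],[2,0,0,0,0,0],[2,0,0,0,0,0],[2,0,0,0,0,0],[0,0,0,0,0,0],[0,0,0,0,0,0]])

```text
time_s: 12.92
ee_pos: [0.5143, -0.0374, 0.1083]
eef_rot: [-1.571, 0.0, -1.585]
force: [-0.2, 1.0, -1.9]
grip_width: 0.0119
```

>>> step_arm(targets=[[2,0,0,0,0,0],[2,0,0,0,0,0],[1,0,0,0,0,0],[1,0,0,0,0,0],[0,0,0,0,0,0],[0,0,0,0,0,0]])

```text
time_s: 13.68
ee_pos: [0.5142, -0.0434, 0.1083]
eef_rot: [-1.571, 0.0, -1.585]
force: [0.3, -0.9, -1.3]
grip_width: 0.0118
```

>>> step_arm(targets=[[1,0,0,0,0,0],[1,0,0,0,0,0],[0.5,0,0,0,0,0],[0,0,0,0,0,0],[0,0,0,0,0,0]])

```text
time_s: 14.3
ee_pos: [0.5142, -0.0459, 0.1083]
eef_rot: [-1.571, 0.0, -1.585]
force: [0.7, 0.3, -1.1]
grip_width: 0.0118
```

>>> step_arm(targets=[[1,0,0,0,0,0],[0.5,0,0,0,0,0],[0,0,0,0,0,0],[0,0,0,0,0,0]])

```text
time_s: 14.8
ee_pos: [0.5142, -0.0474, 0.1084]
eef_rot: [-1.571, -0.0, -1.585]
force: [-0.5, 0.9, -1.5]
grip_width: 0.0117
```

>>> step_arm(targets=[[0.5,0,0,0,0,0],[0.5,0,0,0,0,0],[0,0,0,0,0,0],[0,0,0,0,0,0]])

```text
time_s: 15.3
ee_pos: [0.5142, -0.0478, 0.1084]
eef_rot: [-1.571, 0.001, -1.585]
force: [0.1, 5.8, -1.6]
grip_width: 0.0116
```

```bash
python3 - <<'E'
from h import *
o=get_obs(); print(o["time_s"],np.round(o["ee_pos"],4),np.degrees(o["eef_rot"]),np.round(o["force"],1),np.round(o["moment"],2))
s=camera("side")
crop(s,230,105,110,110,7,"i3.png")
E
```

```text
15.3 [ 0.5142 -0.0478  0.1084] [-9.00030957e+01  5.58063343e-02 -9.08181308e+01] [ 0.1  5.8 -1.6] [ 0.86 -0.06 -0.04]
```

View pics/i3.png

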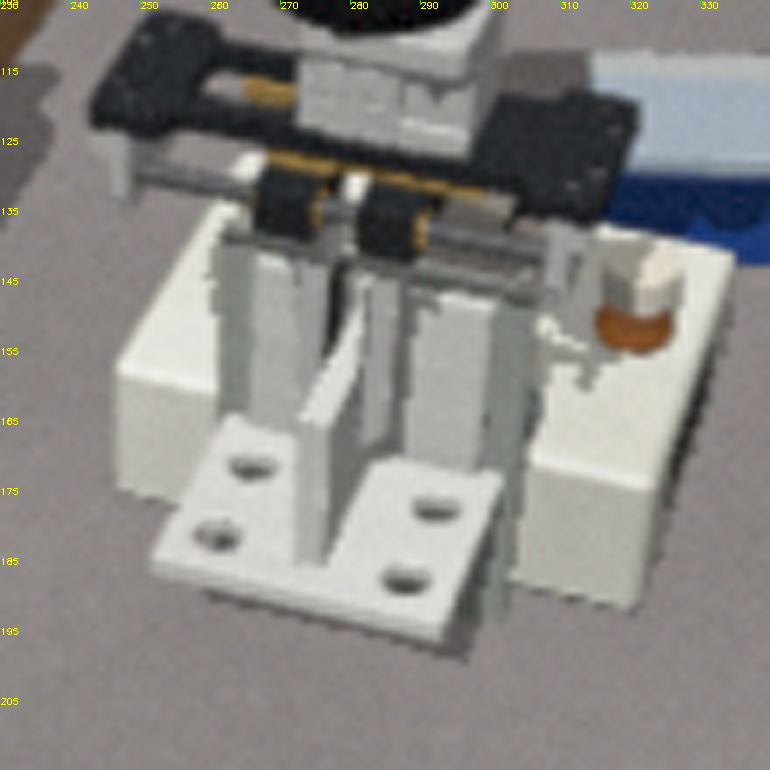

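>>> step_arm(targets=[[-0.8,0,0,0,0,0],[0,1.5,0,0,0,0],[0,1.5,0,0,0,0],[0,1.5,0,0,0,0],[0,0,0,0,0,0]])

```text
time_s: 15.98
ee_pos: [0.5141, -0.0476, 0.1037]
eef_rot: [-1.571, 0.0, -1.585]
force: [0.2, -1.1, -2.5]
grip_width: 0.0118
```

>>> step_arm(targets=[[0,1.5,0,0,0,0],[0,1.5,0,0,0,0],[0,0,0,0,0,0]])

```text
time_s: 16.35
ee_pos: [0.5143, -0.0473, 0.1009]
eef_rot: [-1.571, 0.0, -1.585]
force: [1.4, 3.0, -1.2]
grip_width: 0.0114
```

>>> step_arm(targets=[[0,1.5,0,0,0,0],[0,1.5,0,0,0,0],[0,0,0,0,0,0]])

```text
time_s: 16.73
ee_pos: [0.5146, -0.047, 0.0983]
eef_rot: [-1.57, 0.001, -1.585]
force: [0.1, 8.4, 3.0]
grip_width: 0.0117
```

>>> step_arm(targets=[[0,1.5,0,0,0,0],[0,1.5,0,0,0,0],[0,0,0,0,0,0]])

```text
time_s: 17.1
ee_pos: [0.5147, -0.0468, 0.0954]
eef_rot: [-1.569, 0.001, -1.585]
force: [1.3, 9.5, 4.9]
grip_width: 0.0116
```

>>> step_arm(targets=[[0,1.5,0,0,0,0],[0,1,0,0,0,0],[0,0,0,0,0,0]])

```text
time_s: 17.48
ee_pos: [0.5149, -0.0468, 0.0931]
eef_rot: [-1.569, 0.001, -1.585]
force: [1.0, 10.9, 6.6]
grip_width: 0.0114
```

>>> step_arm(targets=[[-0.3,1,0,0,0,0],[0,0.5,0,0,0,0],[0,0,0,0,0,0],[0,0,0,0,0,0]])

```text
time_s: 17.98
ee_pos: [0.515, -0.0465, 0.092]
eef_rot: [-1.569, 0.001, -1.585]
force: [-1.8, 10.4, 11.3]
grip_width: 0.0117
```

```bash
python3 - <<'E'
from h import *
o=get_obs(); print(o["time_s"],np.round(o["ee_pos"],4),np.degrees(o["eef_rot"]),np.round(o["force"],1),np.round(o["moment"],2))
s=camera("side")
crop(s,230,105,110,110,7,"i4.png")
E
```

```text
17.975 [ 0.515  -0.0465  0.092 ] [-8.98733303e+01  5.38147038e-02 -9.08029104e+01] [-1.8 10.4 11.3] [ 1.38  0.21 -0.  ]
```

View pics/i4.png

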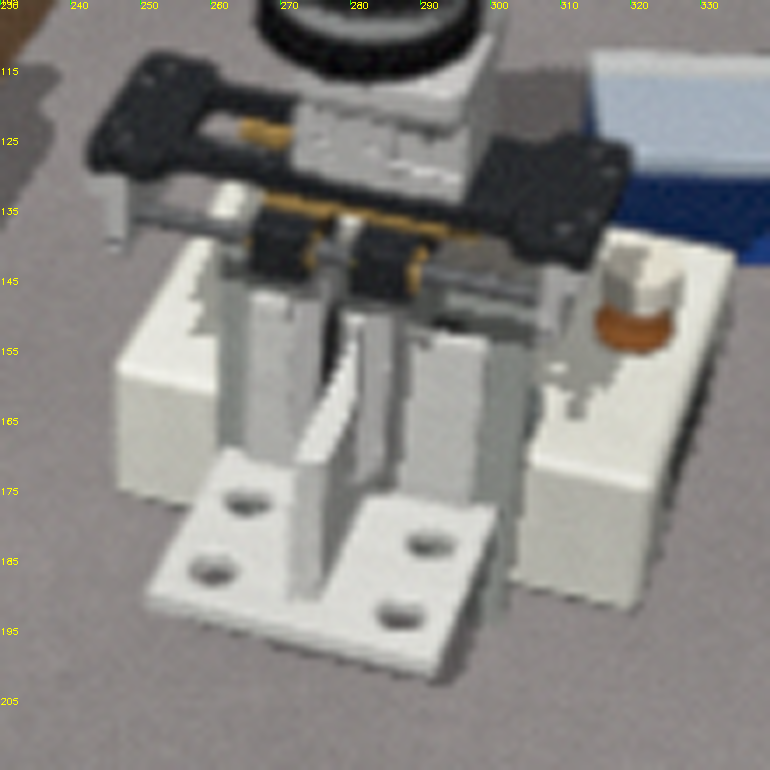

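>>> step_arm(targets=[[0,0.5,0,0,0,0],[0,0.5,0,0,0,0],[0,0,0,0,0,0],[0,0,0,0,0,0]])

```text
time_s: 18.52
ee_pos: [0.515, -0.0467, 0.0914]
eef_rot: [-1.568, 0.0, -1.585]
force: [-2.6, 8.8, 14.3]
grip_width: 0.0116
```

>>> step_arm(targets=[[0,0.5,0,0,0,0],[0,0.5,0,0,0,0],[0,0,0,0,0,0],[0,0,0,0,0,0]])

```text
time_s: 19.02
ee_pos: [0.5151, -0.0469, 0.0909]
eef_rot: [-1.568, 0.0, -1.585]
force: [-5.9, 8.2, 21.0]
grip_width: 0.0115
```

```bash
cat > ov.py <<'E'
from h import *
import sys
from fit import box
def ov(name,z=.053,xb=0,dy=0,u=(230,105,110,110,7)):
    s=camera("side"); Mm=T(.5137,-.0814,0,-1.5852)
    Mc=Mm@T((xb-45)/1000,dy/1000,z,0)
    L=box(Mc,-45,45,-55,55,0,8,s)+box(Mc,40,45,-45,45,8,85,s)+box(Mc,-30,40,-6,6,8,75,s)
    L=[(a+[-.56,.29],b+[-.56,.29]) for a,b in L]
    crop(s,*u,name,lines=L)
E
python3 - <<'E' >/dev/null
from ov import *
ov("i5.png")
E
```

```text
(no output)
```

View pics/i5.png

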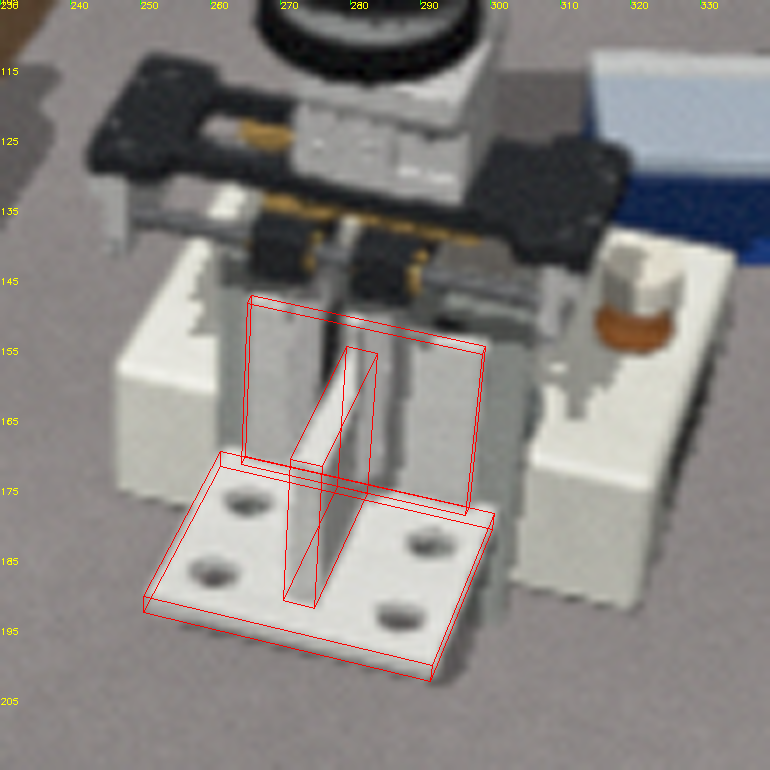

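```bash
python3 - <<'E' >/dev/null
from h import *
s=camera("side"); crop(s,245,135,60,48,13,"z1.png"); crop(s,245,165,60,42,13,"z2.png")
E
```

```text
(no output)
```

View pics/z1.png

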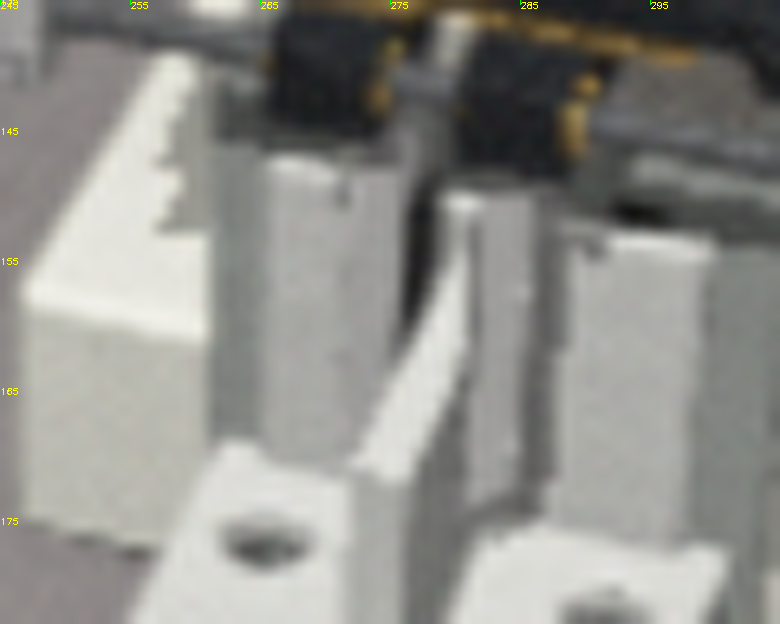

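View pics/z2.png

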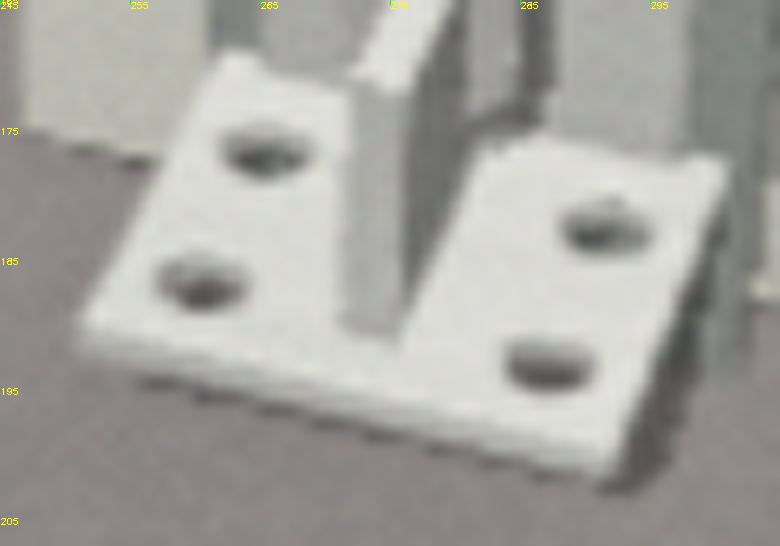

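```bash
cat > fit4.py <<'E'
from h import *
from scipy.optimize import least_squares
from scipy.spatial.transform import Rotation as Ro
def px(xy,u0,v0,k): return np.array(xy,float)/k+[u0-.5,v0-.5]
Mm=T(.5137,-.0814,0,-1.5852)
def run(co,s,off=(.56,-.29)):
    P=np.array([c[0] for c in co])/1000.;U=np.array([c[1] for c in co])
    def res(p):
        X=P@Ro.from_euler("xyz",p[3:6]).as_matrix().T+p[:3]
        X=X@Mm[:3,:3].T+Mm[:3,3]
        return np.concatenate([(proj(s,X)-U+off).ravel(),p[3:6]/.05,[p[1]/.002]])
    f=least_squares(res,[-.045,0,.055,0,0,0],loss="soft_l1",f_scale=1)
    cov=np.linalg.inv(f.jac.T@f.jac)
    R=Ro.from_euler("xyz",f.x[3:6])
    print("origin mm",np.round(f.x[:3]*1000,1),"rpy deg",np.round(np.degrees(f.x[3:6]),2),"sd",np.round(np.sqrt(np.diag(cov))[:3]*400,1))
    print("seat mm",np.round((f.x[:3]+R.apply([.045,0,.062]))*1000-[0,0,115],1)); print(np.round(res(f.x)[:-4].reshape(-1,2),1).tolist())
if __name__=="__main__":
    s=camera("side")
    a=lambda *q:px(q,245,135,13); b=lambda *q:px(q,245,165,13)
    co=[((40,45,85),a(265,165)),((40,-45,85),a(712,248)),((40,-45,8),a(690,540)),((40,45,8),a(263,455)),((45,-55,8),a(728,550)),((45,55,8),a(222,442)),((-30,6,75),a(352,467)),((-30,-6,75),a(405,480)),
    ((-45,55,8),b(88,315)),((-45,55,0),b(80,350)),((-45,-55,8),b(612,445)),((-45,-55,0),b(610,475)),((-30,6,8),b(340,328)),((-30,-6,8),b(395,343))]
    run(co,s)
E
python3 fit4.py
```

```text
origin mm [-46.3   0.5  54.9] rpy deg [-0.4  -1.54 -0.01] sd [2.6 0.7 2.3]
seat mm [-3.   0.9  3.1]
[[0.2, -0.1], [-0.5, 0.6], [-0.7, 0.8], [-0.0, 0.2], [0.5, -0.3], [0.2, -0.7], [-0.3, -0.5], [0.2, -0.5], [-0.5, 0.5], [0.1, 0.1], [0.4, 0.2], [0.4, 0.2], [-0.0, -0.0], [0.2, -0.2]]
```

>>> step_arm(targets=[[0,0,0,0,0,0.7],[0,0,0,0,0,0.8],[0,0,0,0,0,0],[0,0,0,0,0,0]])

```text
time_s: 19.77
ee_pos: [0.515, -0.0468, 0.0906]
eef_rot: [-1.568, 0.027, -1.585]
force: [-3.7, 8.6, 17.0]
grip_width: 0.012
```

```bash
python3 - <<'E'
from h import *
o=get_obs(); print(o["time_s"],np.round(o["ee_pos"],4),np.degrees(o["eef_rot"]),np.round(o["force"],1),np.round(o["moment"],2))
s=camera("side"); crop(s,245,135,60,48,13,"z3.png"); crop(s,245,165,60,42,13,"z4.png")
E
```

```text
19.775 [ 0.515  -0.0468  0.0906] [-89.85442855   1.53035182 -90.80466473] [-3.7  8.6 17. ] [ 1.13  0.72 -0.03]
```

View pics/z3.png

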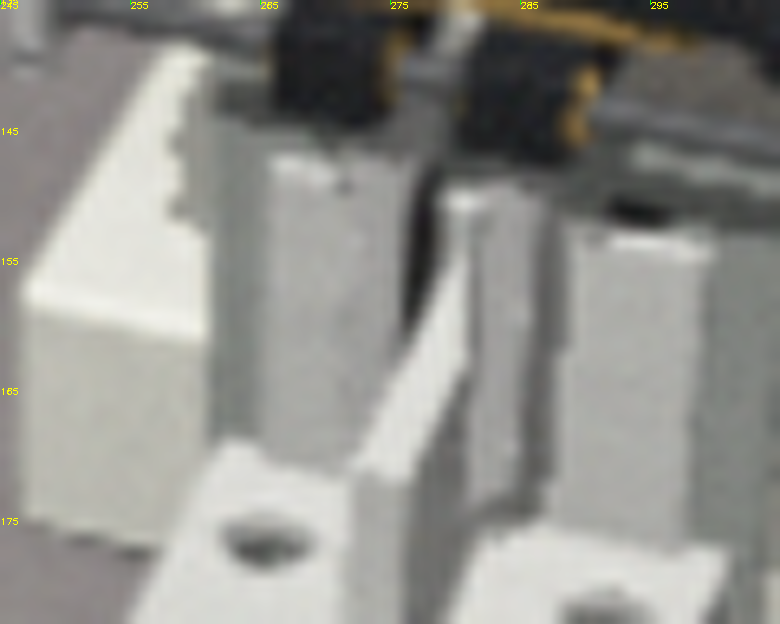

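View pics/z4.png

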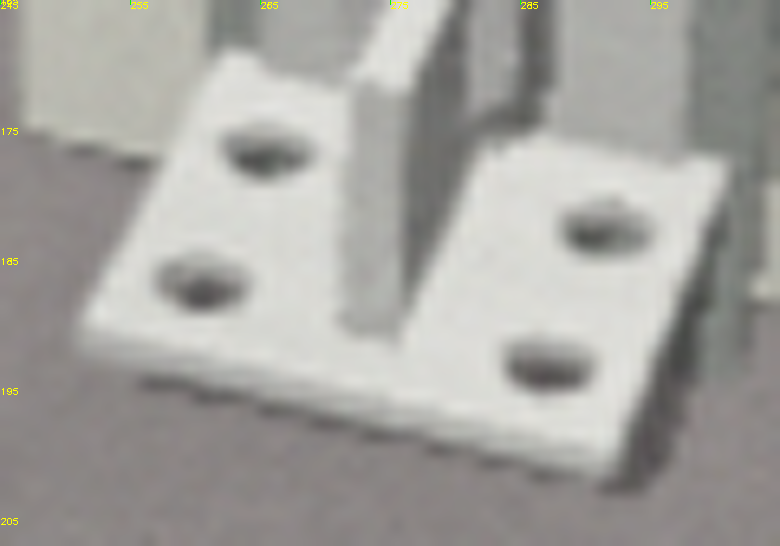

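>>> step_arm(targets=[[0,0.5,0,0,0,0],[0,0.5,0,0,0,0],[0,0,0,0,0,0],[0,0,0,0,0,0]])

```text
time_s: 20.32
ee_pos: [0.5151, -0.0468, 0.0904]
eef_rot: [-1.568, 0.027, -1.585]
force: [-8.9, 9.5, 28.2]
grip_width: 0.0117
```

>>> step_arm(targets=[[0,-0.8,0,0,0,-0.7],[0,-0.8,0,0,0,-0.8],[0,-0.8,0,0,0,0],[0,0,0,0,0,0],[0,0,0,0,0,0]])

```text
time_s: 20.95
ee_pos: [0.5147, -0.0462, 0.0902]
eef_rot: [-1.57, 0.002, -1.585]
force: [5.4, 10.7, -3.4]
grip_width: 0.0117
```

>>> step_arm(targets=[[-0.5,0.3,0,0,0,0],[0,0,0,0,0,0],[0,0,0,0,0,0],[0,0,0,0,0,0],[0,0,0,0,0,0],[0,0,0,0,0,0]], gripper=0.2)

```text
time_s: 21.7
ee_pos: [0.5142, -0.0468, 0.09]
eef_rot: [-1.571, -0.0, -1.585]
force: [-0.7, 0.1, -0.7]
grip_width: 0.0563
```

```bash
python3 - <<'E'
from h import *
o=get_obs(); print(o["time_s"],np.round(o["ee_pos"],4),o["grip_width"],np.round(o["force"],1),np.round(o["moment"],2))
s=camera("side"); crop(s,230,105,110,110,7,"r1.png")
E
```

```text
21.7 [ 0.5142 -0.0468  0.09  ] 0.056252058588078906 [-0.7  0.1 -0.7] [ 0.01 -0.04  0.  ]
```

View pics/r1.png

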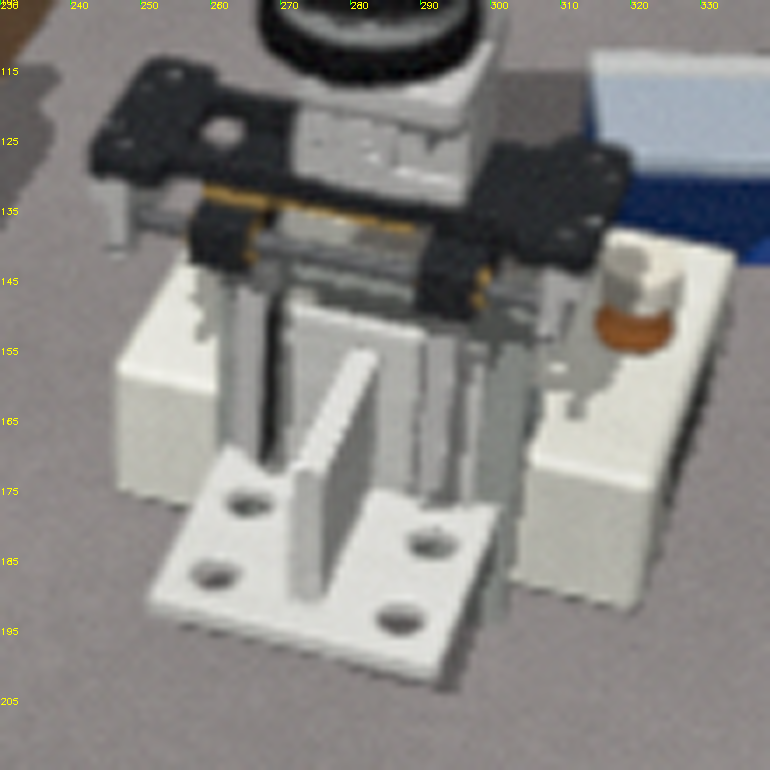

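>>> step_arm(targets=[[0,-5,0,0,0,0],[0,-15,0,0,0,0],[0,-20,0,0,0,0],[0,-20,0,0,0,0],[0,-20,0,0,0,0],[0,-20,0,0,0,0],[0,-20,0,0,0,0],[0,-20,0,0,0,0],[-20,-20,0,0,0,0],[-20,0,0,0,0,0],[0,0,0,0,0,0]])

```text
time_s: 23.12
ee_pos: [0.5148, -0.0061, 0.251]
eef_rot: [-1.57, -0.0, -1.584]
force: [0.4, 0.1, -0.3]
grip_width: 0.0567
```

```bash
python3 - <<'E'
from h import *
o=get_obs(); print(o["time_s"],np.round(o["ee_pos"],4),o["grip_width"],np.round(o["force"],1))
s=camera("side"); crop(s,240,115,90,92,8,"r2.png"); t=camera("top");crop(t,270,155,110,100,7,"r2t.png")
E
```

```text
23.125 [ 0.5148 -0.0061  0.251 ] 0.056689901495127454 [ 0.4  0.1 -0.3]
```

View pics/r2.png

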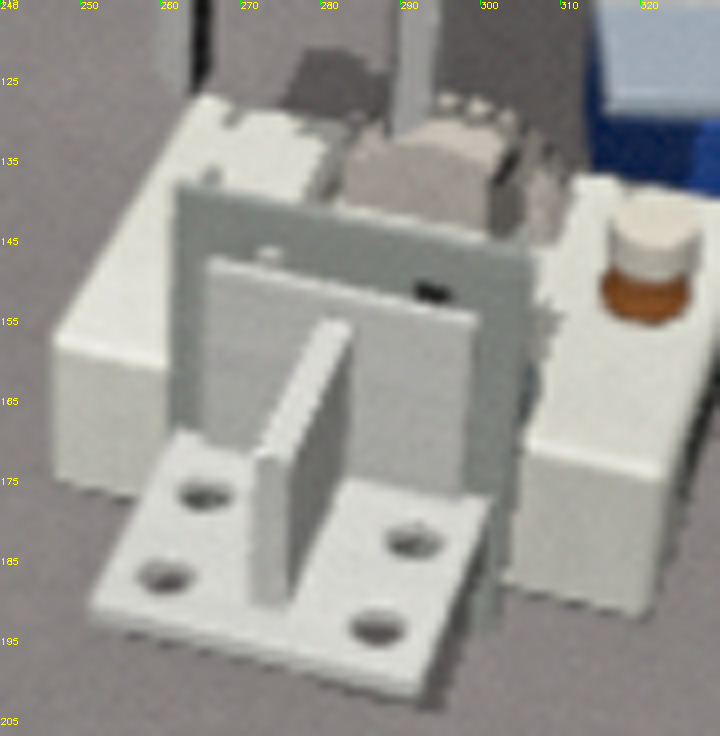

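View pics/r2t.png

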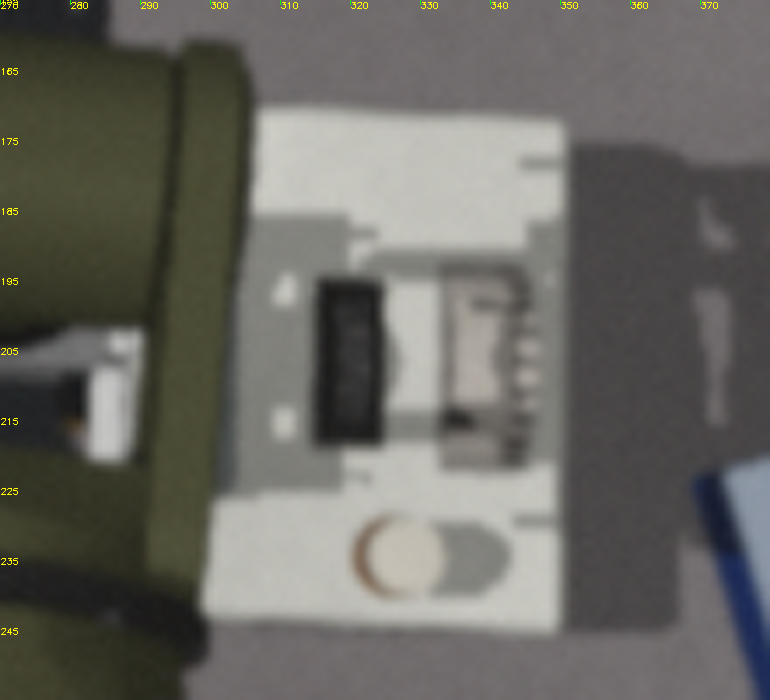

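```bash
cat > f5.py <<'E'
from fit4 import *
s=camera("side")
a=lambda *q:px(q,240,115,8)
co=[((40,45,85),a(208,270)),((40,-45,85),a(474,325)),((45,45,85),a(210,258)),((45,-45,85),a(476,313)),((40,-45,8),a(462,494)),((40,45,8),a(205,440)),((45,-55,8),a(490,500)),((45,55,8),a(175,430)),((-30,6,75),a(254,455)),((-30,-6,75),a(285,462)),((40,6,75),a(328,320)),((40,-6,75),a(352,326)),
((-45,55,8),a(95,600)),((-45,55,0),a(95,618)),((-45,-55,8),a(412,682)),((-45,-55,0),a(412,700)),((-30,6,8),a(252,598)),((-30,-6,8),a(282,605))]
run(co,s)
def q(P): return ((proj(s,Mm[:3,:3]@(np.array(P)/1000)+Mm[:3,3])[0]-(.56,-.29))-[239.5,114.5])*8
for P in [(0,60,160),(0,-60,160),(5,60,160),(5,-60,160),(0,-34,143),(0,-22,143),(0,-34,115),(0,45,138),(0,-45,138),(-5,45,138),(-5,-45,138),(-90,55,53),(-90,-55,53),(0,-60,0)]: print(P,np.round(q(P)))
E
python3 f5.py
```

```text
origin mm [-39.1   1.9  47.4] rpy deg [-0.39 -2.92 -0.73] sd [3.  0.8 2.5]
seat mm [ 2.7  1.8 -3.4]
[[-0.2, -0.4], [-0.1, -0.0], [0.2, -0.1], [0.2, 0.3], [-0.3, 0.9], [0.0, 0.3], [0.3, -0.2], [0.9, -0.4], [-0.2, -0.4], [0.5, -0.2], [-1.0, -0.6], [0.4, -0.3], [-0.4, 0.1], [-0.4, 0.1], [0.6, -0.1], [0.5, -0.2], [-0.3, 0.9], [0.3, 1.1]]
(0, 60, 160) [164. 193.]
(0, -60, 160) [527. 269.]
(5, 60, 160) [169. 184.]
(5, -60, 160) [531. 260.]
(0, -34, 143) [443. 295.]
(0, -22, 143) [406. 288.]
(0, -34, 115) [436. 365.]
(0, 45, 138) [207. 258.]
(0, -45, 138) [475. 315.]
(-5, 45, 138) [202. 266.]
(-5, -45, 138) [471. 324.]
(-90, 55, 53) [ 84. 619.]
(-90, -55, 53) [412. 698.]
(0, -60, 0) [484. 644.]
```

```bash
cat > ptr.py <<'E'
from fit4 import *
t=camera("top"); s=camera("side")
def tab(xs=(126,136)):
    for k in range(9):
        a=np.radians(-60+15*k); r=[]
        for c,off,(u0,v0,kk) in((t,(-.645,-.22),(270,155,7)),(s,(.56,-.29),(240,115,8))):
            for x in xs:
                P=np.array([x,47*np.sin(a),63+47*np.cos(a)])/1000
                r.append(np.round((proj(c,Mm[:3,:3]@P+Mm[:3,3])[0]-off+.5-[u0,v0])*kk))
        print(k,*r)
if __name__=="__main__":
    tab()
    crop(t,315,185,50,45,15,"p0.png"); crop(s,275,115,45,35,16,"p0s.png")
E
python3 ptr.py
```

```text
0 [451. 467.] [475. 468.] [540. 228.] [546. 212.]
1 [456. 448.] [481. 449.] [522. 201.] [529. 186.]
2 [460. 423.] [485. 424.] [497. 178.] [504. 163.]
3 [463. 394.] [488. 395.] [467. 161.] [474. 146.]
4 [464. 364.] [489. 365.] [434. 150.] [442. 135.]
5 [464. 335.] [488. 336.] [401. 147.] [408. 132.]
6 [462. 309.] [486. 310.] [369. 152.] [377. 137.]
7 [459. 287.] [483. 288.] [342. 164.] [350. 149.]
8 [454. 273.] [478. 274.] [321. 182.] [329. 167.]
```

View pics/p0.png

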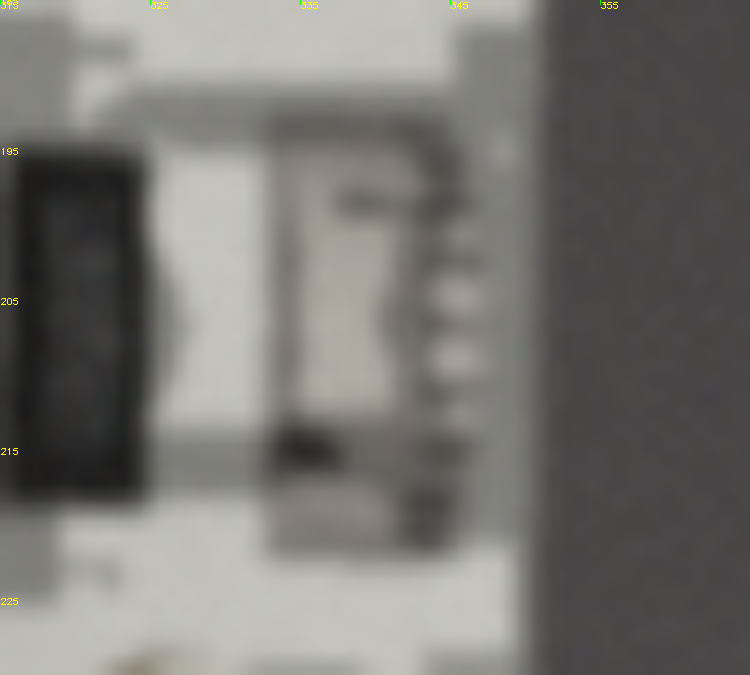

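View pics/p0s.png

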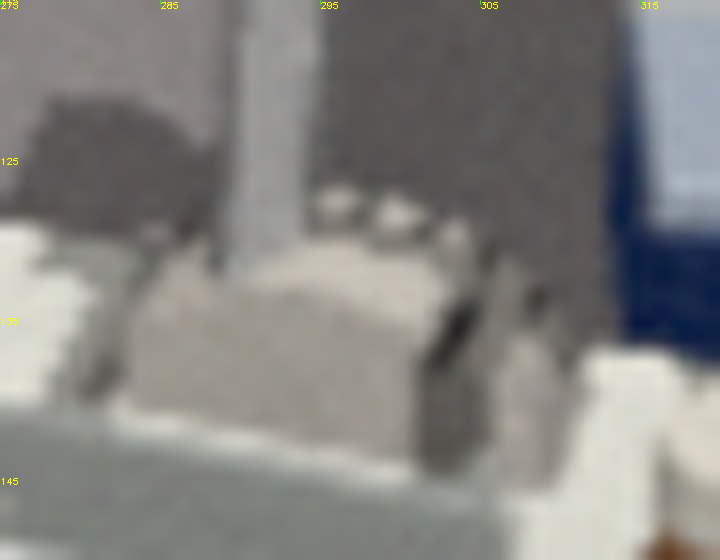

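```bash
python3 -c "
from plan import *
print(plan([(504.4,-169.3,250,-90.8,6),(504.4,-169.3,106,-90.8,6)])[0])"
```

```text
[[27.0, 0.0, -1.3, 0.0, 0.0, 0.0], [27.0, 0.0, -1.3, 0.0, 0.0, 0.0], [27.0, 0.0, -1.3, 0.0, 0.0, 0.0], [27.0, 0.0, -1.3, 0.0, 0.0, 0.0], [27.0, 0.0, -1.4, 0.0, -0.1, 0.0], [27.0, 0.0, -1.3, 0.0, 0.0, 0.0], [0.0, 24.0, 0.0, 0.0, 0.0, 0.0], [0.0, 24.0, 0.0, 0.0, 0.0, 0.0], [0.0, 24.0, 0.0, 0.0, 0.0, 0.0], [0.0, 24.0, 0.0, 0.0, 0.0, 0.0], [0.0, 24.0, 0.0, 0.0, 0.0, 0.0], [0.0, 24.0, 0.0, 0.0, 0.0, 0.0]]
[ 504.38904825 -169.30146126  105.98241062]
```

>>> step_arm(targets=[[27,0,-1.3,0,0,0],[27,0,-1.3,0,0,0],[27,0,-1.3,0,0,0],[27,0,-1.3,0,0,0],[27,0,-1.4,0,0,0],[27,0,-1.3,0,0,0],[0,24,0,0,0,0],[0,24,0,0,0,0],[0,24,0,0,0,0],[0,24,0,0,0,0],[0,24,0,0,0,0],[0,24,0,0,0,0]], gripper=-1, squeeze=20)

```text
time_s: 24.88
ee_pos: [0.5043, -0.1691, 0.1051]
eef_rot: [-1.571, 0.0, -1.586]
force: [-0.6, 0.0, 0.3]
grip_width: 0.0007
```

>>> step_arm(targets=[[0,0,0,0,0,0],[0,0,0,0,0,0]])

```text
time_s: 25.12
ee_pos: [0.5049, -0.1691, 0.1069]
eef_rot: [-1.57, -0.0, -1.586]
force: [0.8, -0.1, 0.2]
grip_width: 0.0003
```

```bash
python3 - <<'E'
from h import *
o=get_obs(); print(o["time_s"],np.round(o["ee_pos"],4),np.degrees(o["eef_rot"]),o["grip_width"],np.round(o["force"],1))
s=camera("side"); crop(s,240,85,90,90,8,"w1.png"); t=camera("top");crop(t,270,145,110,100,7,"w1t.png")
E
```

```text
25.125 [ 0.5049 -0.1691  0.1069] [-8.99490763e+01 -2.15241716e-02 -9.08472952e+01] 0.00033773990945434873 [ 0.8 -0.1  0.2]
```

View pics/w1.png

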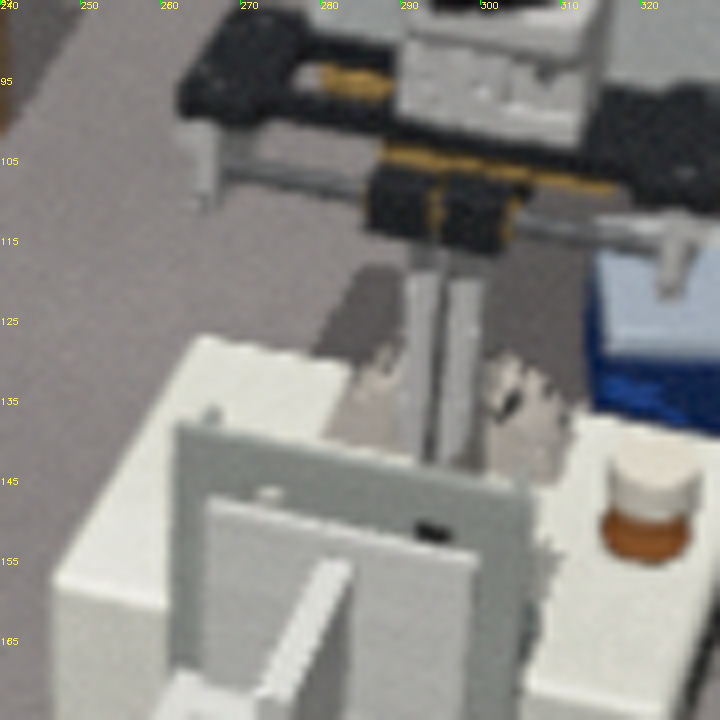

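View pics/w1t.png

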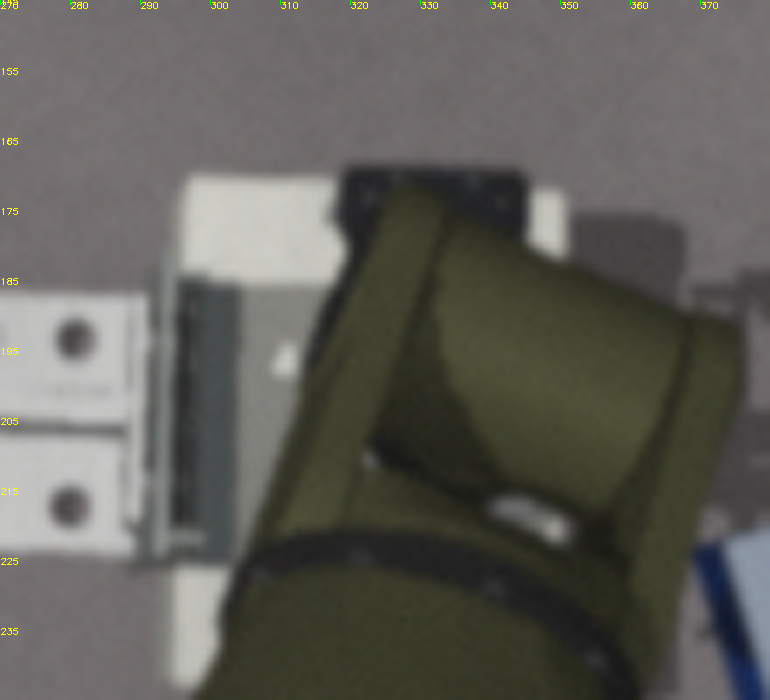

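>>> step_arm(targets=[[0,5,0,0,0,0],[0,5,0,0,0,0],[0,2,0,0,0,0],[0,1,0,0,0,0],[0,0,0,0,0,0],[0,0,0,0,0,0]])

```text
time_s: 25.98
ee_pos: [0.5046, -0.1687, 0.093]
eef_rot: [-1.571, -0.0, -1.585]
force: [0.7, 0.3, -0.9]
grip_width: 0.0003
```

>>> step_arm(targets=[[0,1,0,0,0,0],[0,1,0,0,0,0],[0,0,0,0,0,0],[0,0,0,0,0,0]])

```text
time_s: 26.48
ee_pos: [0.5045, -0.1687, 0.0909]
eef_rot: [-1.571, -0.0, -1.585]
force: [0.2, -0.2, -0.3]
grip_width: 0.0
```

>>> step_arm(targets=[[0,0.6,0,0,0,0],[0,0.6,0,0,0,0],[0,0,0,0,0,0],[0,0,0,0,0,0]])

```text
time_s: 26.98
ee_pos: [0.5049, -0.1688, 0.0905]
eef_rot: [-1.57, -0.0, -1.585]
force: [-2.5, 0.3, 7.2]
grip_width: 0.0001
```

>>> step_arm(targets=[[0,0,2,0,0,0],[0,0,2,0,0,0],[0,0,2,0,0,0],[0,0,2,0,0,0]])

```text
time_s: 27.48
ee_pos: [0.5134, -0.1689, 0.0911]
eef_rot: [-1.568, -0.001, -1.585]
force: [-1.4, 0.5, 11.3]
grip_width: -0.0
```

>>> step_arm(targets=[[0,0,2,0,0,0],[0,0,2,0,0,0],[0,0,2,0,0,0],[0,0,2,0,0,0],[0,0,0,0,0,0]])

```text
time_s: 28.1
ee_pos: [0.521, -0.169, 0.0903]
eef_rot: [-1.57, -0.0, -1.585]
force: [0.5, 1.6, 5.5]
grip_width: 0.0003
```

```bash
python3 - <<'E'
from h import *
o=get_obs(); print(o["time_s"],np.round(o["ee_pos"],4),np.round(o["force"],1))
s=camera("side"); crop(s,240,85,90,90,8,"w2.png")
E
```

```text
28.1 [ 0.521  -0.169   0.0903] [0.5 1.6 5.5]
```

View pics/w2.png

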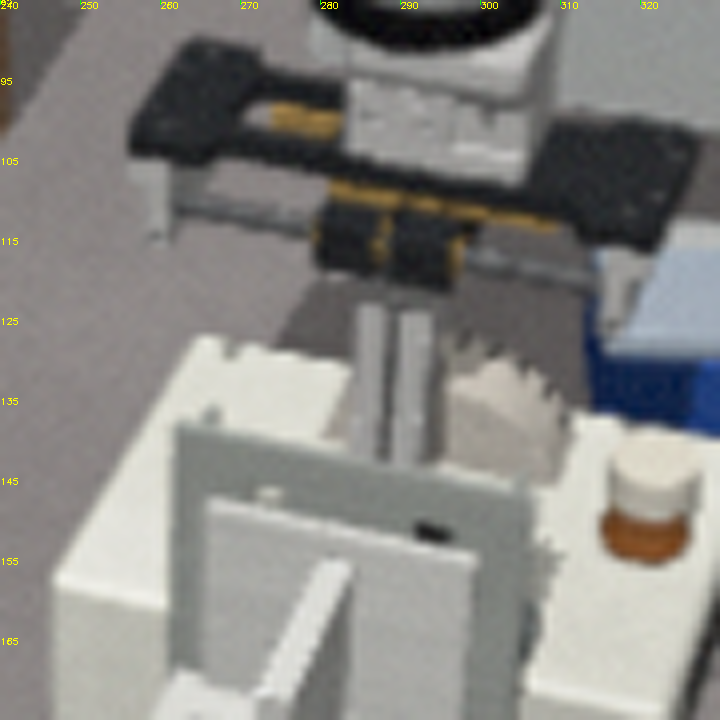

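>>> step_arm(targets=[[0,-5,0,0,0,0],[0,-15,0,0,0,0],[0,-20,0,0,0,0],[0,-25,0,0,0,0],[0,0,0,0,0,0]])

```text
time_s: 28.78
ee_pos: [0.5213, -0.1692, 0.157]
eef_rot: [-1.567, -0.001, -1.585]
force: [0.8, -0.4, 0.3]
grip_width: 0.0006
```

```bash
python3 - <<'E'
from h import *
o=get_obs(); print(o["time_s"],np.round(o["ee_pos"],4),np.round(o["force"],1))
s=camera("side"); crop(s,240,105,90,80,8,"w3.png")
E
```

```text
28.775 [ 0.5213 -0.1692  0.157 ] [ 0.8 -0.4  0.3]
```

View pics/w3.png

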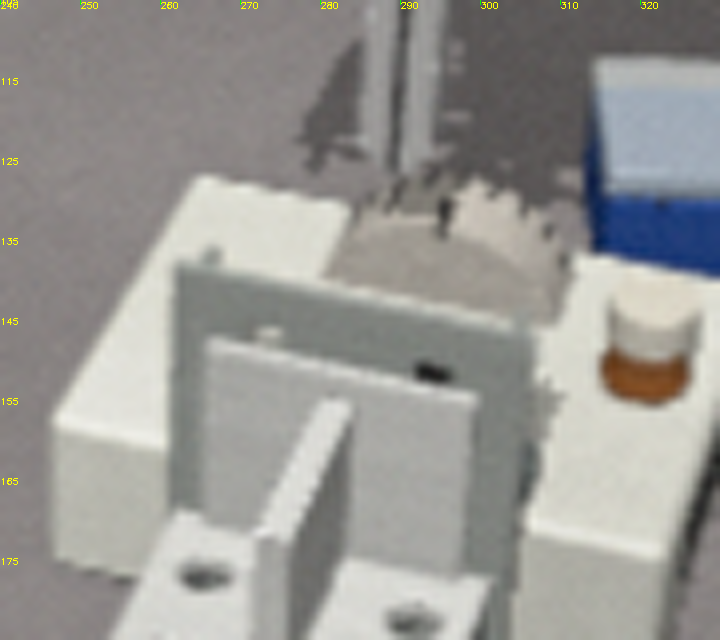

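>>> step_arm(targets=[[0,0,-8,0,0,0],[0,0,-8,0,0,0],[0,20,0,0,0,0],[0,20,0,0,0,0],[0,15,0,0,0,0],[0,7,0,0,0,0],[0,0,0,0,0,0],[0,0,0,0,0,0]])

```text
time_s: 29.82
ee_pos: [0.5048, -0.1688, 0.0933]
eef_rot: [-1.57, -0.0, -1.585]
force: [-0.3, -0.5, 0.6]
grip_width: 0.0003
```

>>> step_arm(targets=[[0,1,0,0,0,0],[0,1,0,0,0,0],[0,1,0,0,0,0],[0,0,0,0,0,0],[0,0,0,0,0,0]])

```text
time_s: 30.45
ee_pos: [0.5049, -0.1688, 0.0905]
eef_rot: [-1.57, -0.0, -1.585]
force: [-1.8, 1.3, 7.5]
grip_width: 0.0004
```

>>> step_arm(targets=[[0,0,2,0,0,0],[0,0,2,0,0,0],[0,0,2,0,0,0],[0,0,2,0,0,0],[0,0,2,0,0,0],[0,0,2,0,0,0],[0,0,2,0,0,0],[0,0,2,0,0,0],[0,0,0,0,0,0]])

```text
time_s: 31.58
ee_pos: [0.521, -0.1691, 0.0903]
eef_rot: [-1.57, -0.0, -1.585]
force: [-0.5, 0.3, 6.9]
grip_width: 0.0005
```

>>> step_arm(targets=[[0,-5,0,0,0,0],[0,-15,0,0,0,0],[0,-20,0,0,0,0],[0,-25,0,0,0,0],[0,-25,0,0,0,0],[0,-25,0,0,0,0],[0,-15,0,0,0,0],[0,0,0,0,0,0]])

```text
time_s: 32.58
ee_pos: [0.5208, -0.169, 0.2207]
eef_rot: [-1.569, -0.001, -1.585]
force: [-0.7, 1.1, -0.1]
grip_width: 0.0004
```

```bash
python3 - <<'E'
from h import *
o=get_obs(); print(o["time_s"],np.round(o["ee_pos"],4),np.round(o["force"],1))
s=camera("side"); crop(s,240,105,90,80,8,"w4.png")
E
```

```text
32.575 [ 0.5208 -0.169   0.2207] [-0.7  1.1 -0.1]
```

View pics/w4.png

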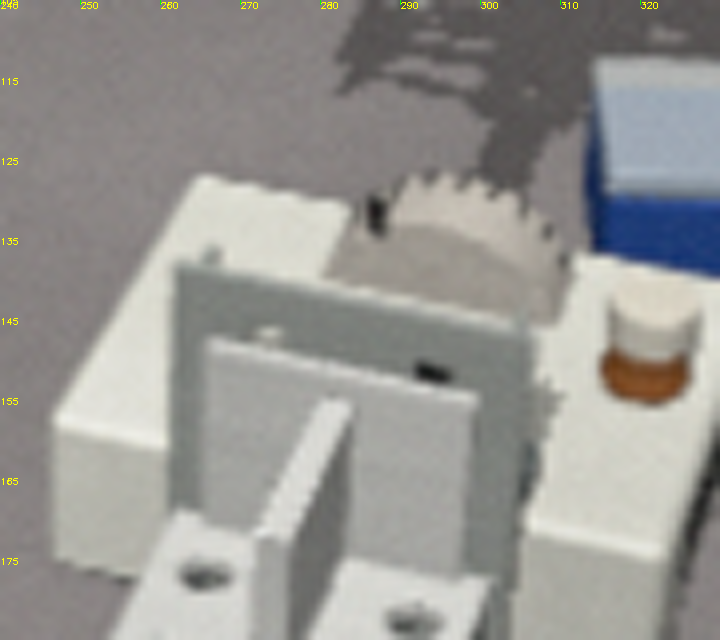

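>>> step_arm(targets=[[-20,-10,0,0,0,0],[-30,-10,0,0,0,0],[-40,0,0,0,0,0],[-40,0,0,0,0,0],[-30,0,0,0,0,0],[-20,0,0,0,0,0],[0,0,0,0,0,0],[0,0,0,0,0,0]])

```text
time_s: 33.62
ee_pos: [0.523, 0.0111, 0.2397]
eef_rot: [-1.571, -0.0, -1.585]
force: [0.0, -0.2, 0.6]
grip_width: 0.0005
```

```bash
python3 - <<'E'
from h import *
o=get_obs(); print(o["time_s"],np.round(o["ee_pos"],4),np.round(o["force"],1))
t=camera("top"); crop(t,270,155,110,100,7,"f.png"); cv2.imwrite("pics/ft.png",t["pixels"][:,:,::-1])
cv2.imwrite("pics/fs.png",cv2.resize(camera("side")["pixels"][:,:,::-1],(768,576)))
E
```

```text
33.625 [0.523  0.0111 0.2397] [ 0.  -0.2  0.6]
```

View pics/f.png

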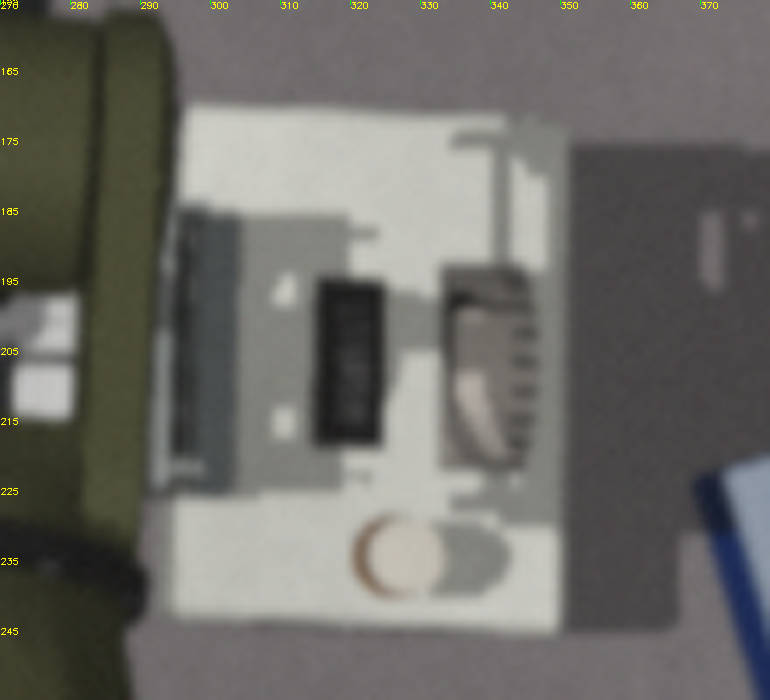

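View pics/fs.png

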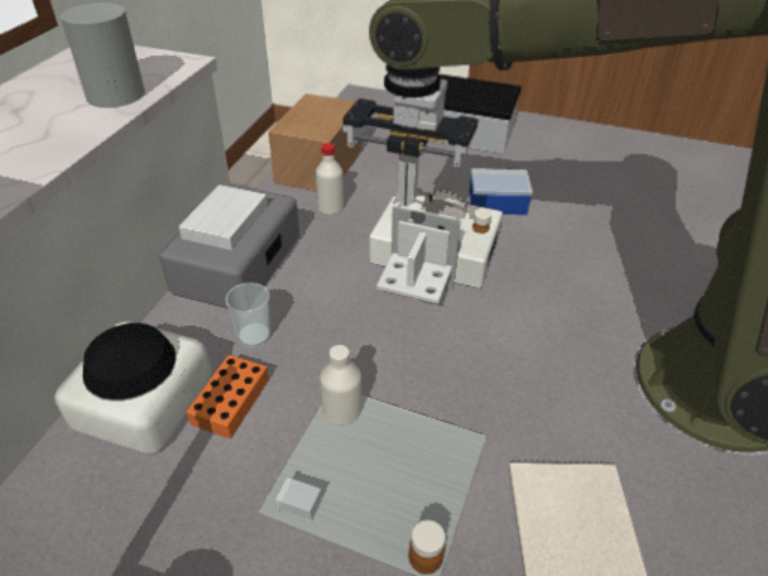

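Top view: the pointer at crop (460,298) lines up with the long mark's row (y≈303), which fits 6 clicks. The carrier is hanging in place, the bystanders look unmoved and the arm is clear. I'm handing in.

```bash
python3 -c "
from station import job,get_obs
print(job.hand_in()); print(get_obs()['time_s'])"
```

```text
the job is handed in; nothing more can be done
None
the job is handed in; nothing more can be done
```

The carrier is hooked into the upright and locked, and the speed wheel stands at the long mark. I handed the job in at about 34 s of the 64 s allowed; no verdict is reported.

- **Carrier:** I gripped it by the rib, slid the tabs into the slots until the back met the upright, and pushed down to a hard stop. At the end, about 11 N more moved it only 0.2 mm (28 N total). After I let go, its plate edges in the side image were within about 1 mm of where they should be when home.
- **Wheel:** It started at 2 clicks. I rolled it with the closed fingertips in two 16 mm strokes, to 4 clicks and then 6. Both cameras showed the pointer at the long mark at the end.
- **Last state:** The arm is clear, with forces near 0, and the bystanders look unmoved.

Two checks disagreed somewhat:
- **Seat height:** My corner-by-corner fits of the seat height scattered from +3 to -3 mm. That is about the noise of the method (2 to 3 mm), and they also suggested a tilt of 1.5 to 3°. I relied on the hard stop and the edge comparison instead.
- **Grip slip:** Leaving the grip, the tool sat about 2 mm lower than its height at the grasp predicted, probably from slight slip or pivoting of the rib in the fingers.

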